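# Pack a custard cup under the cantilever tray of a cup carrier

## Robot

A 6-joint arm with a two-finger parallel gripper is mounted at the origin on a cart in front of the work surface, level with it; the furniture and walls round the work are solid. World frame = base frame: x ahead of the robot, y to its left, z up, the work surface at z = 0. Lengths are in m, angles in rad, forces in N, time in s.
With the tool pointing down it reaches from about 0.3 to 0.875 m from the base axis. Payload 6.4 kg.
Tool frame: the origin (TCP) lies midway between the tips of the shut fingers; the grasp point (between the pads) lies 19 mm behind it; x points along the fingers, y is the direction in which the jaws open and shut, and the axes are right-handed (so a half turn about x gives the same grasp; the last joint's range is limited). The gripper opens to 85 mm and grips with 20 to 120 N. Pads are 22 mm wide; open, the fingers measure 114 mm over their backs; the gripper's body (76 mm by 85 mm) begins 54 mm behind the grasp point. The pads swing forward as they close: fully open they stand 13 mm farther back than shut.
Start: joints at [-1.449, 0.181, 1.607, -0, 1.354, -0.206], TCP at [0.185, -0.544, 0.231] pointing down, gripper open.
Joint ranges: [-2.99, 2.99], [-0.89, 2.07], [0.3, 2.58], [-1.14, 4.28], [0, 2.63], [-3.12, 3.12]. Speed limits (rad/s): [2.57, 2.57, 3.01, 3.14, 3.14, 3.14].

## Interface

Orientations are given as a unit quaternion [w, x, y, z].
In Python, from bench import ctrl gives the robot as it stands.
- The arm moves only by the tool servo_tool, never from a script. Its argument "targets" is a list of rows, each a list of 7 numbers: the turn, a rotation vector about the tool's x, y, z in rad, then the shift along the tool's x, y, z in mm, then the opening, from -1 (shut) to 1 (fully open). A call has exactly 8 rows; each row is the pose to reach, as a shift and turn from the pose measured when the call began, along the tool's axes at that moment; what a row does not reach only later rows make up. A row lasts 1/8 s, in which the tool goes at most 62.5 mm and 10.7 degrees, less where a joint would pass 70% of its speed; a pose out of reach is approached as far as the arm can. A call with a gripper value outside its range is refused whole. The fingers move at their own pace and stop on an object; the grip force is fixed at half the most. Time passes only in rows, so rows that repeat a pose let the fingers close, or fill a call up. It gives the time, the measured TCP pose, the force and the opening at its end, in the units of the state.
- ctrl.get_obs(): the state, without advancing time (a new reading comes with each control period).
- ctrl.camera(name): name is "side" or "top" or "wrist"; returns a dict with "pixels" (400x640x3 uint8, blue, green, red), "intrinsics" (3x3 intrinsics, pixels), "R" (3x3) and "t" (3): a world point X has camera coordinates R X + t; the wrist camera has in their place "tool_from_camera" (4x4, takes a point from camera to tool coordinates, whose origin is the TCP and whose axes are the tool frame's). Camera axes: x right, y down, z forward; pixel columns grow to the right and rows downward; lengths in m; the calibration is good to about 2 mm. The wrist camera is an equidistant fisheye: a pixel r from the principal point sees the ray r / f radians off the axis. A picture is of the moment at which its call begins: read the wrist's pose just before it. There is no depth.
- ctrl.hand_in(): hands the job in, once; it reports no verdict.
The state is a dict: "time_s": time; "q": joint angles; "dq": joint speeds; "joint_efforts": joint torques, N m; "eef_pos": TCP position; "eef_rot": TCP orientation; "wrist_force": force on the tool from outside, world axes, zero at the start; "torque": the same for the moment, N m; "opening": opening from 0.0 (shut) to 1.0 (fully open).
Only numpy, scipy, OpenCV 4.12 (cv2) and the standard library are available. Lean on these libraries where they do the work, as an engineer would, in place of code of your own. Each camera call takes 0.05 s, during which the arm holds its last target.

## Task

Pack the custard cup that stands loose on the worktop into the carrier: lift the top tray by its wooden handle, with its two cups, until the folding stay on its side locks it up, then let go and set the cup upright in the empty bay underneath, beside the cup already there. Then lift the orange knob at the stay's knee well past centre to unlock it while the tray is still up, and lower the tray by its handle, gently, until it is fully home over the cups. Upset no cup, leave the timer and the ring cutter where they stand, and let go of everything.

Things in the scene. Friction and masses are not known exactly. Their poses are not given: they have to be found in the camera images.
- carrier: Fixed white cup carrier. Origin on the worktop under the centre of its front compartment; x to its rear (away from the robot at yaw 0), y to its left, z up; offsets below are in this frame, mm. Compartment inside x -65..65, y -80..80, floor 6, walls 55 high, low divider at y 0 (4 thick, top at 35) between left (+y) and right (-y) bay. Closed housing x 70..210, 66 high, behind.
- tray: Grey tray 90 x 158 mm, walls 24 high, on parallel aluminium arms: it stays level as it swings up and back. Home it lies over the compartment, x -35..55, underside at z 59, clear of upright cups. Origin on its front arm pins, at (-15, 0, 75) when home; axes parallel to the carrier's. With its two cups about 0.4 kg.
- tray_handle (a point): Middle of the tray's wooden handle bar: along the carrier's x, 12 mm thick, 76 mm free length between steel posts; pinch across it from above (fingers closing along the carrier's y). At (10, 0, 137) home, near (145, 0, 260) locked up. 74 mm above the tray's inner floor, about 30 mm above the tops of the cups 44 mm to its left and right.
- tray_arm (a joint): Angle q of the tray's arms: 0 home, grows as raised, end stop 1.33, locked rest about 1.30. The handle is at x = 157.7 - 150 cos(0.1745 + q), z = 111 + 150 sin(0.1745 + q) mm in the carrier's frame. Hinge friction (about 0.7 N m, 5 N at the handle) holds it where it is let go, so it must also be swung down and pressed home; lifting takes about 10 N.
- empty_bay (a point): Centre of the floor of the empty right-hand bay, at (0, -41, 6). The bay is 130 mm long (x), 77 wide (y): lower the cup with the fingers closing along the carrier's x; the neighbour cup and the side wall leave no room in y. Open from above only with the tray up, whose front edge is then about 100 mm behind the bay's centre, 180 mm up.
- knee_knob (a point): Grip point, mid-length of the orange knob at the knee of the folding stay: round bar 14 mm thick, 42 long along the carrier's y, on the carrier's left side; pinch it from above with the fingers closing along the carrier's x (it may turn in the grip). At (-68, 139, 175) with the tray home, near (52, 139, 111) with the stay locked.
- stay_anchor (a point): Fixed lower pivot of the stay (taken at the knob's y), at (-60, 139, 45) in the carrier's frame. The knob moves on a circle of radius 130 mm about it in the carrier's x-z plane.
- knee (a joint): Stay's knee angle: 0 tray home (folded, knee high), 2.51 both 130 mm links in line (centre), 2.68 locked: knee on its stop 11 mm below the line. Weight and a weak spring drop it into the lock once the tray is up; locked, the tray cannot go down. Lifting the knob past centre folds the stay upward and draws the tray along; lift it 40 mm or more, else it may sink back when let go. 5 to 20 N.
- loose_cup: The cup to pack, origin at the centre of its foot (see its centre point).
- loose_cup_mid (a point): Centre, half-way up, of the cup to pack: cream paper cup of yellow custard, 59 mm across the rim, tapering to the foot, 43 mm high, about 75 g; the only cup on the bare worktop near the robot. Its rim is 21 mm above this point.
- packed_cup_mid (a point): Centre, half-way up, of a like cup (46 mm high) already in the left-hand bay, near (0, 41); leave it there.
- tray_cup_left_mid (a point): Centre of a like cup loose in the left half of the tray; it rides along and must stay upright there.
- tray_cup_right_mid (a point): Centre of a like cup loose in the right half of the tray; it rides along and must stay upright there.
- timer_mid (a point): Centre of a white kitchen timer, 68 mm across, 56 mm high: a bystander.
- cutter_mid (a point): Centre of a steel ring cutter, 55 mm across, 31 mm high: a bystander.

How it is judged:
On the way, in this order (a step that is already met when the one before it is completed fails the run):
1. the tray is raised and its stay locked, and the hand has let go of the handle (value of joint tray_arm above 1.25 rad and value of joint knee above 2.56 rad and contact force between the fingers and tray below 0.2 N), for 0.2 s.
2. the loose cup stands upright in the empty bay, released, with the tray still locked up (value of joint tray_arm above 1.25 rad and value of joint knee above 2.56 rad and x of loose_cup_mid in the frame of carrier between -0.045 and 0.045 m and y of loose_cup_mid in the frame of carrier between -0.06 and -0.02 m and z of loose_cup_mid in the frame of carrier below 0.036 m and angle between loose_cup_mid's own z axis and vertical below 0.15 rad and contact force between the fingers and loose_cup below 0.2 N), for 0.2 s.
3. the stay's knee is lifted past centre while the tray is still up (value of joint knee below 2.4 rad and value of joint tray_arm above 0.85 rad), for 0.1 s.
At the end, for the whole second after the job is handed in: Tray fully home (arm angle under 0.035 rad); the packed cup upright (0.15 rad) and at rest on the right-hand bay floor, within 45 mm of its middle along the bay and 20 mm across; the first cup likewise in the left bay; both tray cups upright in their halves of the tray (value of joint tray_arm below 0.035 rad and x of loose_cup_mid in the frame of carrier between -0.045 and 0.045 m and y of loose_cup_mid in the frame of carrier between -0.06 and -0.02 m and z of each of loose_cup_mid, packed_cup_mid in the frame of carrier below 0.036 m and angle between each of loose_cup_mid, packed_cup_mid's own z axis and vertical below 0.15 rad and x of packed_cup_mid in the frame of carrier between -0.045 and 0.045 m and y of packed_cup_mid in the frame of carrier between 0.02 and 0.06 m and y of tray_cup_left_mid in the frame of tray_handle between 0.03 and 0.06 m and angle between each of tray_cup_left_mid, tray_cup_right_mid's own z axis and vertical below 0.2 rad and z of tray_cup_left_mid in the frame of tray_handle between -0.062 and -0.04 m and y of tray_cup_right_mid in the frame of tray_handle between -0.06 and -0.03 m and z of tray_cup_right_mid in the frame of tray_handle between -0.062 and -0.04 m and linear speed of loose_cup below 0.02 m/s); the robot touches nothing.
It fails at once if the tray is slammed home (its arms close faster than 1.5 rad/s over the last 0.25 rad) (value of joint tray_arm below 0.25 rad and velocity of joint tray_arm below -1.5 rad/s).
It fails at once if a cup on the tray or in the carrier is tipped by more than 0.6 rad (angle between any of tray_cup_left_mid, tray_cup_right_mid, packed_cup_mid, loose_cup_mid's own z axis and vertical above 0.6 rad).
It fails at once if the timer or the ring cutter is moved by more than 40 mm (distance of any of timer_mid, cutter_mid from where it was at the start of the episode above 0.04 m).
It also fails if it takes over 72 s, if anything falls off the work surface, if the arm or the gripper's body presses on something with over 40 N, if the wrist force passes 120 N, or if a joint passes its speed limit or range.

## Working session

There is one attempt and no reset: what is moved stays moved. The work goes in short steps, Python scripts to look and compute and a tool call to move; the robot and the scene stay as the last step left them, time stands still between calls to the robot, and variables do not carry over. Pictures are saved under pics/ and viewed, and the job is handed in when it is done.

Besides the shell and the picture viewer there is one more tool, called after ">>>" as name(argument=value, ...), one argument or row to a line, values as JSON. servo_tool: Moves the arm, as the interface text tells. Its arguments: {"type":"object","properties":{"targets":{"type":"array","items":{"type":"array","items":{"type":"number"}}}},"required":["targets"]}

```bash
ls; mkdir -p pics
python3 - <<'E'
from bench import ctrl
import cv2
o=ctrl.get_obs(); print(o)
for n in ("side","top","wrist"):
    c=ctrl.camera(n); cv2.imwrite(f"pics/{n}0.png",c["pixels"])
    print(n,{k:v for k,v in c.items() if k!="pixels"})
E
```

```text
pics
{'time_s': 0.0, 'q': array([-1.44931984e+00,  1.81518764e-01,  1.60801912e+00,  2.93102739e-05,
        1.35378842e+00, -2.06330913e-01]), 'dq': array([-0.00111294, -0.0020066 , -0.0007862 ,  0.00080141, -0.00020333,
        0.00093691]), 'joint_efforts': array([ 7.81897979e-04, -4.44872367e+01, -3.51340628e+01, -3.30524390e-04,
        9.03712789e-03, -1.28243357e-05]), 'eef_pos': array([ 0.18507195, -0.54381998,  0.23039131]), 'eef_rot': array([ 0.11476499,  0.69766623,  0.1159889 , -0.69759401]), 'wrist_force': array([-0.17110779, -0.41636238,  0.32550673]), 'torque': array([-0.04840354,  0.0591871 , -0.00030357]), 'opening': 1.000467866975365}
side {'intrinsics': array([[412.14851193,   0.        , 324.32738148],
       [  0.        , 412.14851193, 202.63971237],
       [  0.        ,   0.        ,   1.        ]]), 'R': array([[-0.80329445, -0.59523094,  0.02044888],
       [-0.35088343,  0.44523375, -0.82380078],
       [ 0.48124718, -0.66892977, -0.56651048]]), 't': array([0.37476754, 0.34962632, 0.88919867])}
top {'intrinsics': array([[365.87291017,   0.        , 318.7603
[... 152 characters left out ...]
.03902215],
       [-0.99418   , -0.01668128, -0.10643245],
       [ 0.10699388, -0.03745535, -0.99355393]]), 't': array([-0.12639977,  0.55832986,  1.05252457])}
wrist {'intrinsics': array([[309.70691629,   0.        , 317.17621686],
       [  0.        , 309.70691629, 200.42443115],
       [  0.        ,   0.        ,   1.        ]]), 'tool_from_camera': array([[-6.89042768e-04, -2.80428910e-01,  9.59874550e-01,
        -1.42139569e-01],
       [ 9.99999763e-01, -2.00813274e-04,  6.59178595e-04,
         5.82633799e-04],
       [ 7.90281609e-06,  9.59874776e-01,  2.80428981e-01,
        -7.12510444e-02],
       [ 0.00000000e+00,  0.00000000e+00,  0.00000000e+00,
         1.00000000e+00]])}
```

View pics/side0.png

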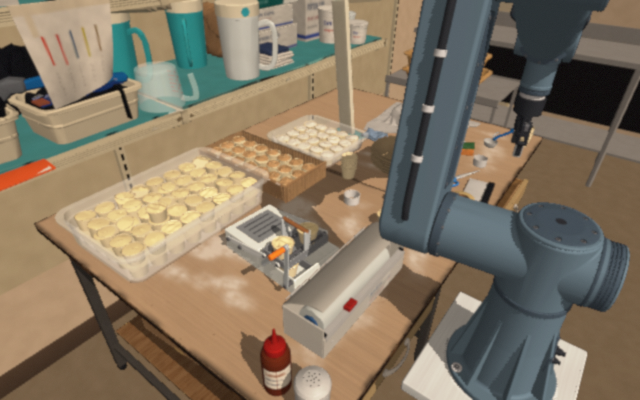

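View pics/top0.png

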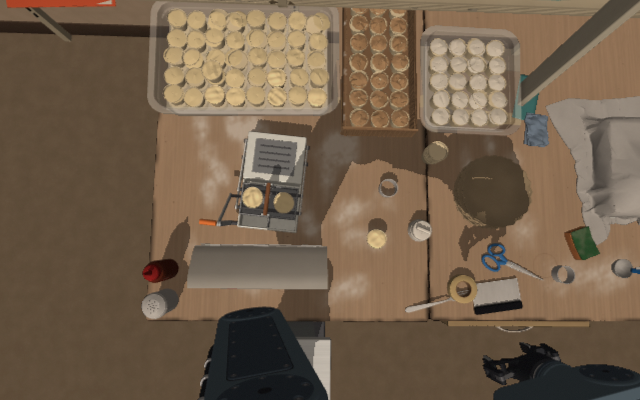

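View pics/wrist0.png

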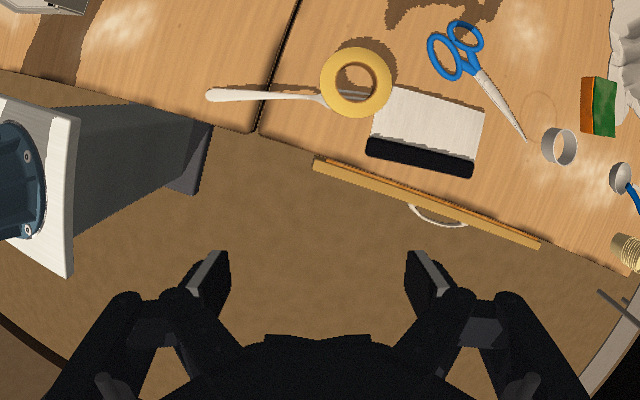

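Run:
```python
import cv2
a=cv2.imread("pics/top0.png")
cv2.imwrite("pics/t1.png",cv2.resize(a[120:300,180:340],None,fx=3.3*1.0,fy=3.3,interpolation=cv2.INTER_CUBIC))
cv2.imwrite("pics/t2.png",cv2.resize(a[130:270,340:460],None,fx=4,fy=4,interpolation=cv2.INTER_CUBIC))
b=cv2.imread("pics/side0.png")
cv2.imwrite("pics/s1.png",cv2.resize(b[170:350,210:410],None,fx=3.3,fy=3.3,interpolation=cv2.INTER_CUBIC))
```

```text
(no output)
```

View pics/t1.png

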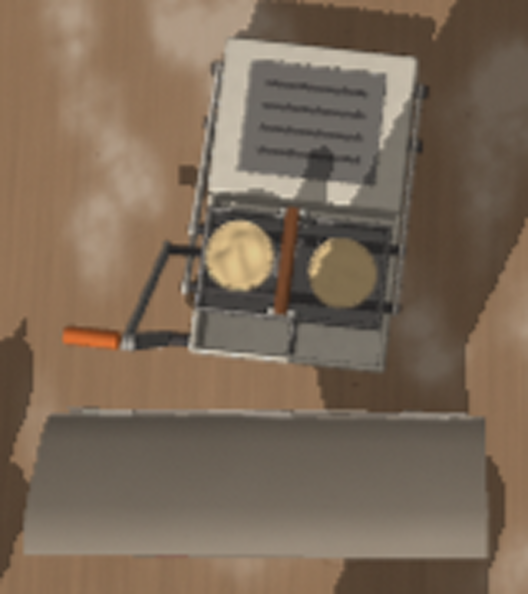

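View pics/t2.png

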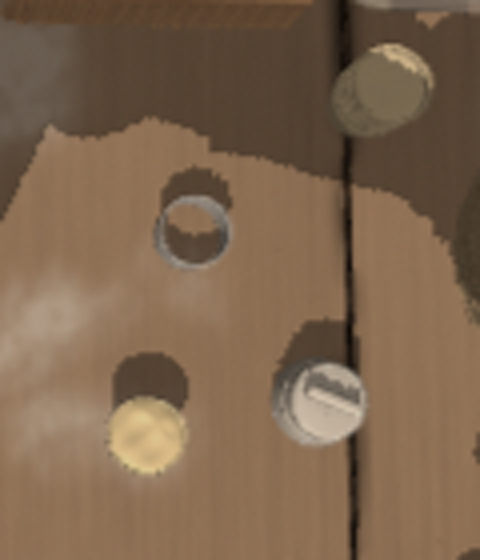

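View pics/s1.png

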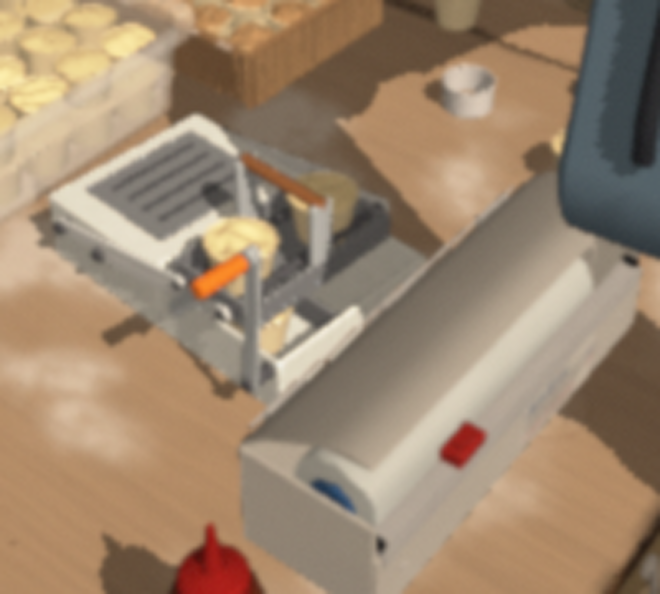

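```bash
cat > h.py <<'E'
import numpy as np, cv2
from scipy.spatial.transform import Rotation as R
from scipy.optimize import least_squares
from bench import ctrl
CAM={}
CAM['top']=(np.array([[365.87291017,0,318.76033439],[0,365.87291017,198.7079485],[0,0,1]]),np.array([[0.01258729,-0.99915906,0.03902215],[-0.99418,-0.01668128,-0.10643245],[0.10699388,-0.03745535,-0.99355393]]),np.array([-0.12639977,0.55832986,1.05252457]))
CAM['side']=(np.array([[412.14851193,0,324.32738148],[0,412.14851193,202.63971237],[0,0,1]]),np.array([[-0.80329445,-0.59523094,0.02044888],[-0.35088343,0.44523375,-0.82380078],[0.48124718,-0.66892977,-0.56651048]]),np.array([0.37476754,0.34962632,0.88919867]))
def proj(n,X):
    K,Rm,t=CAM[n]; p=(K@(Rm@np.asarray(X,float)+t)); return p[:2]/p[2]
def back(n,uv,z):
    K,Rm,t=CAM[n]; d=Rm.T@np.linalg.inv(K)@np.array([uv[0],uv[1],1.]); c=-Rm.T@t
    return c+d*(z-c[2])/d[2]
def state():
    o=ctrl.get_obs(); return o
def RT(o):
    q=o['eef_rot']; return R.from_quat([q[1],q[2],q[3],q[0]]),o['eef_pos']
def wproj(o,c,X):
    r,p=RT(o); T=c['tool_from_camera']; x=r.inv().apply(np.asarray(X)-p); x=np.linalg.inv(T)@np.append(x,1)
    th=np.arctan2(np.hypot(x[0],x[1]),x[2]); K=c['intrinsics']; a=np.arctan2(x[1],x[0])
    return K[:2,2]+K[0,0]*th*np.array([np.cos(a),np.sin(a)])
def wray(o,c,uv):
    r,p=RT(o); T=c['tool_from_camera']; K=c['intrinsics']; d=np.array(uv)-K[:2,2]; th=np.hypot(*d)/K[0,0]; a=np.arctan2(d[1],d[0])
    v=np.array([np.sin(th)*np.cos(a),np.sin(th)*np.sin(a),np.cos(th)])
    return r.apply(T[:3,3])+p, r.apply(T[:3,:3]@v)
def wback(o,c,uv,z):
    s,d=wray(o,c,uv); return s+d*(z-s[2])/d[2]
E
python3 - <<'E'
from h import *
t1=lambda u,v:(180+u/3.3,120+v/3.3)
s1=lambda u,v:(210+u/3.3,170+v/3.3)
obs=[('top',t1(292,208),(48,0,143)),('top',t1(281,312),(-28,0,143)),('top',t1(66,336),(-68,160,175)),('top',t1(120,341),(-68,118,175)),
('side',s1(243,157),(48,0,143)),('side',s1(325,203),(-28,0,143)),('side',s1(200,290),(-68,160,175)),('side',s1(243,266),(-68,118,175)),
('top',t1(190,350),(-70,85,55)),('top',t1(383,370),(-70,-85,55)),('top',t1(229,38),(210,85,66)),('top',t1(418,57),(210,-85,66))]
def w(p,X):
    c,s=np.cos(p[2]),np.sin(p[2]); x,y,z=np.array(X)/1000
    return np.array([p[0]+c*x-s*y,p[1]+s*x+c*y,z])
f=lambda p:np.concatenate([proj(n,w(p,X))-np.array(uv) for n,uv,X in obs])
r=least_squares(f,[0.5,0.1,0],loss='soft_l1'); print(r.x); print(f(r.x).reshape(-1,2).round(1))
# cup etc
t2=lambda u,v:(340+u/4,130+v/4)
print('cup',back('top',t2(147,436),.043),'timer',back('top',t2(331,401),.056),'cutter',back('top',t2(195,232),.031))
# dispenser corners
for u,v in [(48,415),(487,418),(487,557),(24,553)]: print(back('top',t1(u,v),.1))
E
```

```text
[ 0.53453222  0.02303765 -0.08356128]
[[ 0.4  2.1]
 [ 0.5 -1. ]
 [-0.8  0.4]
 [-0.4  0.5]
 [ 1.8 -1.2]
 [-1.8 -2.9]
 [-1.2  0.4]
 [-0.3 -1.7]
 [-0.   1.2]
 [ 0.8  0.9]
 [-1.  -0.5]
 [-0.  -0.1]]
cup [ 0.44352801 -0.28866716  0.043     ] timer [ 0.47048653 -0.42077146  0.056     ] cutter [ 0.59609939 -0.32796387  0.031     ]
[0.41918694 0.21900855 0.1       ]
[ 0.42095673 -0.1414966   0.1       ]
[ 0.30775909 -0.14263162  0.1       ]
[0.30818757 0.23284399 0.1       ]
```

```bash
cat >> h.py <<'E'
C=[0.53453222,0.02303765,-0.08356128]
def cw(X,C=C):
    c,s=np.cos(C[2]),np.sin(C[2]); x,y,z=np.array(X,float)/1000
    return np.array([C[0]+c*x-s*y,C[1]+s*x+c*y,z])
def orient(ydir_yaw):
    """tool down, tool y along world yaw"""
    x=np.array([0,0,-1.]); y=np.array([np.cos(ydir_yaw),np.sin(ydir_yaw),0]); return R.from_matrix(np.column_stack([x,y,np.cross(x,y)]))
def rel(o,pos,ori):
    r,p=RT(o); return (r.inv()*ori).as_rotvec().round(3), (r.inv().apply(pos-p)*1000).round(1)
E
python3 - <<'E'
from h import *
o=state(); r,p=RT(o); print(r.as_matrix().round(3))
# targets
for z in (225,):
    print(rel(o,cw((10,0,z)),orient(C[2]+np.pi/2)))
# stay kinematics
from scipy.optimize import fsolve
k0=np.array([-68,175.]);k1=np.array([52,111.]); d=lambda q:150*np.array([np.cos(.1745)-np.cos(.1745+q),np.sin(.1745+q)-np.sin(.1745)])
for g in ([30,90],[60,50]):
    A=fsolve(lambda A:[np.hypot(*(A-k0))-130,np.hypot(*(A+d(1.3)-k1))-130],g); print('A0',A)
    an=np.array([-60,45.])
    for ph in np.radians(range(30,95,5)):
        k=an+130*np.array([np.cos(ph),np.sin(ph)])
        qq=np.linspace(0,1.33,500); e=np.array([np.hypot(*(A+d(q)-k))-130 for q in qq]); i=np.where(np.diff(np.sign(e)))[0]
        print(np.degrees(ph).round(),k.round(),qq[i].round(2))
E
```

```text
[[-0.     0.322 -0.947]
 [ 0.001 -0.947 -0.322]
 [-1.    -0.001 -0.   ]]
(array([-2.73e+00, -2.00e-03, -0.00e+00]), array([   6.3, -420.3, -522.5]))
A0 [15.06265932 74.99702691]
30.0 [ 53. 110.] [1.3]
35.0 [ 46. 120.] [1.31]
40.0 [ 40. 129.] [1.31]
45.0 [ 32. 137.] [1.29]
50.0 [ 24. 145.] [1.26]
55.0 [ 15. 151.] [1.22]
60.0 [  5. 158.] [1.17]
65.0 [ -5. 163.] [1.11]
70.0 [-16. 167.] [1.05]
75.0 [-26. 171.] [0.98]
80.0 [-37. 173.] [0.91]
85.0 [-49. 175.] [0.82]
90.0 [-60. 175.] [0.72]
A0 [15.06265932 74.99702691]
30.0 [ 53. 110.] [1.3]
35.0 [ 46. 120.] [1.31]
40.0 [ 40. 129.] [1.31]
45.0 [ 32. 137.] [1.29]
50.0 [ 24. 145.] [1.26]
55.0 [ 15. 151.] [1.22]
60.0 [  5. 158.] [1.17]
65.0 [ -5. 163.] [1.11]
70.0 [-16. 167.] [1.05]
75.0 [-26. 171.] [0.98]
80.0 [-37. 173.] [0.91]
85.0 [-49. 175.] [0.82]
90.0 [-60. 175.] [0.72]
```

Run:
```python
from h import *
o=state()
print(rel(o,cw((10,0,225)),orient(C[2]-np.pi/2)))
```

```text
(array([ 0.411, -0.   ,  0.001]), array([   6.3, -420.3, -522.5]))
```

>>> servo_tool(
  targets=[
    [0.04,0,0,0,-38,-47,1],
    [0.08,0,0,0,-76,-95,1],
    [0.12,0,0,0,-114,-142,1],
    [0.16,0,0,0,-152,-190,1],
    [0.2,0,0,0,-190,-237,1],
    [0.24,0,0,0,-228,-284,1],
    [0.28,0,0,0,-266,-331,1],
    [0.32,0,0,0,-304,-378,1],
  ],
)

```text
time_s: 1.15
eef_pos: [0.4458, -0.1326, 0.2312]
eef_rot: [0.002, 0.707, 0.003, -0.707]
wrist_force: [0.4, -1.0, 0.3]
opening: 0.999
```

Run:
```python
from h import *
o=state()
print(o['time_s'],o['eef_pos'],o['dq'].round(2),rel(o,cw((10,0,225)),orient(C[2]-np.pi/2)))
```

```text
1.15 [ 0.44578607 -0.13260198  0.23118494] [ 1.09  0.25 -0.24 -0.   -0.02  1.4 ] (array([ 0.09 , -0.   ,  0.001]), array([   6.4, -154.2,  -99.7]))
```

>>> servo_tool(
  targets=[
    [0.03,0,0,2,-50,-33,1],
    [0.06,0,0,4,-100,-66,1],
    [0.09,0,0,6,-135,-88,1],
    [0.09,0,0,6,-154,-100,1],
    [0.09,0,0,6,-154,-100,1],
    [0.09,0,0,6,-154,-100,0.2],
    [0.09,0,0,6,-154,-100,0.2],
    [0.09,0,0,6,-154,-100,0.2],
  ],
)

```text
time_s: 2.15
eef_pos: [0.5446, 0.0213, 0.2255]
eef_rot: [-0.03, 0.707, -0.03, -0.706]
wrist_force: [0.6, -0.7, 0.1]
opening: 0.597
```

Run:
```python
from h import *
o=state()
c=ctrl.camera('wrist'); cv2.imwrite('pics/w1.png',c['pixels']); t=ctrl.camera('top');cv2.imwrite('pics/top1.png',t['pixels'])
print(o['eef_pos'],o['opening'])
for X in [(48,0,143),(-28,0,143),(10,0,143),(-68,160,175),(-68,118,175)]: print(X,wproj(o,c,cw(X)))
```

```text
[0.5446245  0.02125433 0.22551771] 0.5966589398493944
(48, 0, 143) [315.00781115 158.62229051]
(-28, 0, 143) [315.3319453  253.19414016]
(10, 0, 143) [315.16184024 208.18699184]
(-68, 160, 175) [132.29744042 303.42791777]
(-68, 118, 175) [173.04393337 308.9025504 ]
```

View pics/w1.png

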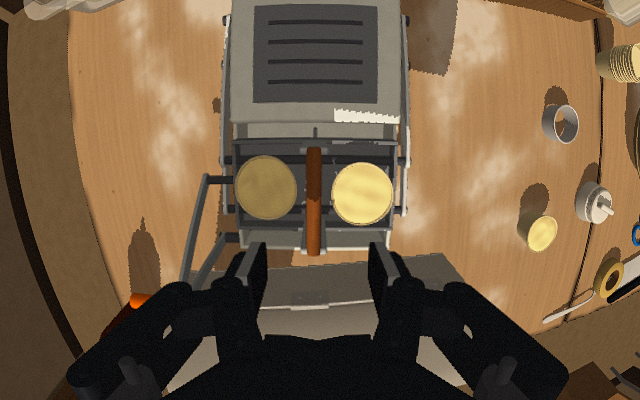

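>>> servo_tool(
  targets=[
    [0,0,0,30,0,0,0.2],
    [0,0,0,65,0,0,0.2],
    [0,0,0,95,0,0,0.2],
    [0,0,0,104,0,0,0.2],
    [0,0,0,104,0,0,-1],
    [0,0,0,104,0,0,-1],
    [0,0,0,104,0,0,-1],
    [0,0,0,104,0,0,-1],
  ],
)

```text
time_s: 3.25
eef_pos: [0.546, 0.024, 0.1232]
eef_rot: [-0.032, 0.708, -0.028, -0.705]
wrist_force: [1.0, 9.9, 0.6]
opening: 0.116
```

Run:
```python
from h import *
o=state()
c=ctrl.camera('wrist'); cv2.imwrite('pics/w2.png',c['pixels'])
print(o['eef_pos'],o['opening'],o['wrist_force'])
d=lambda q:150*np.array([np.cos(.1745)-np.cos(.1745+q),0,np.sin(.1745+q)-np.sin(.1745)])
r,p=RT(o)
for q in np.arange(0,1.34,.07).tolist()+[1.31,1.32]:
    X=cw(d(q))-cw((0,0,0)); print(round(q,3),(r.inv().apply(X)*1000).round(1))
```

```text
[0.54601615 0.02403682 0.12319712] 0.1159421485867988 [0.99966433 9.85410636 0.59855707]
0.0 [0. 0. 0.]
0.07 [-10.3  -0.1  -2.2]
0.14 [-20.3  -0.1  -5.2]
0.21 [-30.2  -0.2  -8.8]
0.28 [-39.8  -0.2 -13.1]
0.35 [-49.   -0.3 -18.1]
0.42 [-57.9  -0.3 -23.7]
0.49 [-66.4  -0.4 -29.9]
0.56 [-74.4  -0.4 -36.7]
0.63 [-81.9  -0.5 -44. ]
0.7 [-88.9  -0.5 -51.8]
0.77 [-95.3  -0.6 -60.1]
0.84 [-101.1   -0.6  -68.9]
0.91 [-106.3   -0.6  -78. ]
0.98 [-110.8   -0.7  -87.5]
1.05 [-114.7   -0.7  -97.2]
1.12 [-117.9   -0.7 -107.2]
1.19 [-120.4   -0.7 -117.4]
1.26 [-122.1   -0.8 -127.8]
1.33 [-123.1   -0.8 -138.2]
1.31 [-122.9   -0.8 -135.2]
1.32 [-123.    -0.8 -136.7]
```

View pics/w2.png

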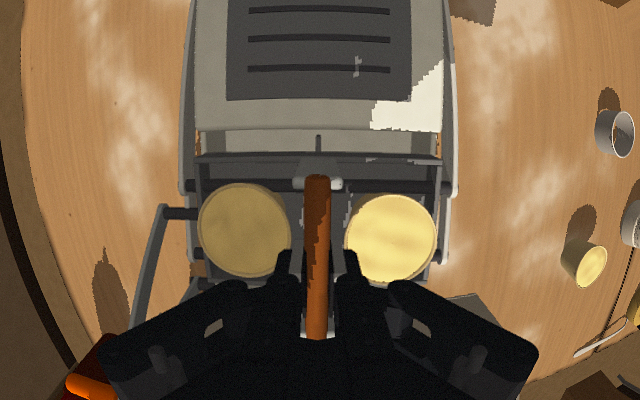

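>>> servo_tool(
  targets=[
    [0,0,0,-5,0,-1,-1],
    [0,0,0,-15,0,-3.5,-1],
    [0,0,0,-26,0,-7,-1],
    [0,0,0,-38,0,-12,-1],
    [0,0,0,-49,0,-18,-1],
    [0,0,0,-58,0,-24,-1],
    [0,0,0,-66.5,0,-30,-1],
    [0,0,0,-74.5,0,-36.5,-1],
  ],
)

```text
time_s: 4.3
eef_pos: [0.5821, 0.0208, 0.1979]
eef_rot: [-0.032, 0.707, -0.028, -0.705]
wrist_force: [2.9, 4.3, -13.0]
opening: 0.111
```

```bash
cat >> h.py <<'E'
def hq(p):
    # arm angle estimate from TCP relative to grasp-at-home point P0
    P0=np.array([0.54601615,0.02403682,0.12319712]); d=p-P0; c,s=np.cos(C[2]),np.sin(C[2])
    x=(c*d[0]+s*d[1])*1000; z=d[2]*1000
    return np.arctan2(z+150*np.sin(.1745),150*np.cos(.1745)-x)-.1745, np.hypot(z+150*np.sin(.1745),150*np.cos(.1745)-x)
def dq_(q): return 150*np.array([np.cos(.1745)-np.cos(.1745+q),0,np.sin(.1745+q)-np.sin(.1745)])
E
python3 - <<'E'
from h import *
o=state()
print(o['eef_pos'],o['opening'],o['wrist_force'],hq(o['eef_pos']))
P0=np.array([0.54601615,0.02403682,0.12319712]);r,p=RT(o)
for q in [.6,.7,.8,.9,1,1.1,1.2,1.25,1.28,1.3,1.31,1.32]:
    print(q,(r.inv().apply(P0+cw(dq_(q))-cw((0,0,0))-p)*1000).round(1))
E
```

```text
[0.58212141 0.02084518 0.19790877] 0.11073972831628387 [  2.91222654   4.26384614 -12.96041935] (np.float64(0.5604189063865515), np.float64(150.26093832799532))
0.6 [-4.1 -0.2 -4.3]
0.7 [-14.3  -0.3 -15.3]
0.8 [-23.3  -0.3 -27.3]
0.9 [-31.   -0.4 -40.1]
1 [-37.5  -0.4 -53.7]
1.1 [-42.5  -0.5 -67.8]
1.2 [-46.2  -0.5 -82.3]
1.25 [-47.4  -0.5 -89.7]
1.28 [-48.   -0.5 -94.2]
1.3 [-48.3  -0.5 -97.2]
1.31 [-48.4  -0.5 -98.7]
1.32 [ -48.6   -0.5 -100.2]
```

>>> servo_tool(
  targets=[
    [0,0,0,-10,0,-10,-1],
    [0,0,0,-20,0,-22.5,-1],
    [0,0,0,-29,0,-36,-1],
    [0,0,0,-36,0,-50,-1],
    [0,0,0,-41.5,0,-65,-1],
    [0,0,0,-45.5,0,-79,-1],
    [0,0,0,-48,0,-92,-1],
    [0,0,0,-48.5,0,-99.5,-1],
  ],
)

```text
time_s: 5.3
eef_pos: [0.6807, 0.0119, 0.2467]
eef_rot: [0.032, -0.706, 0.028, 0.707]
wrist_force: [-16.2, 3.8, -7.6]
opening: 0.11
```

>>> servo_tool(
  targets=[
    [0,0,0,0,0,-1,-1],
    [0,0,0,0,0,-1.5,-1],
    [0,0,0,0,0,-1.5,-1],
    [0,0,0,0,0,-1.5,-1],
    [0,0,0,0,0,-1,-1],
    [0,0,0,0,0,0,-1],
    [0,0,0,0,0,0,-1],
    [0,0,0,0,0,0,-1],
  ],
)

```text
time_s: 6.3
eef_pos: [0.68, 0.0119, 0.2467]
eef_rot: [0.032, -0.706, 0.028, 0.707]
wrist_force: [-4.7, 3.6, -8.2]
opening: 0.116
```

Run:
```python
from h import *
o=state()
print(o['eef_pos'],o['opening'],o['wrist_force'],hq(o['eef_pos']))
for n in('wrist','side','top'):
    c=ctrl.camera(n); cv2.imwrite(f'pics/{n}3.png',c['pixels'])
b=cv2.imread("pics/side3.png")
cv2.imwrite("pics/s3.png",cv2.resize(b[150:310,190:390],None,fx=3.5,fy=3.5,interpolation=cv2.INTER_CUBIC))
print(proj('side',cw((52,160,111))),proj('side',cw((52,118,111))))
```

```text
[0.68004807 0.01189304 0.24673698] 0.11612807007718665 [-4.68567991  3.58524358 -8.24349914] (np.float64(1.30864871999845), np.float64(150.1586241309012))
[237.10285265 255.23505221] [250.52962937 246.86278202]
```

View pics/s3.png

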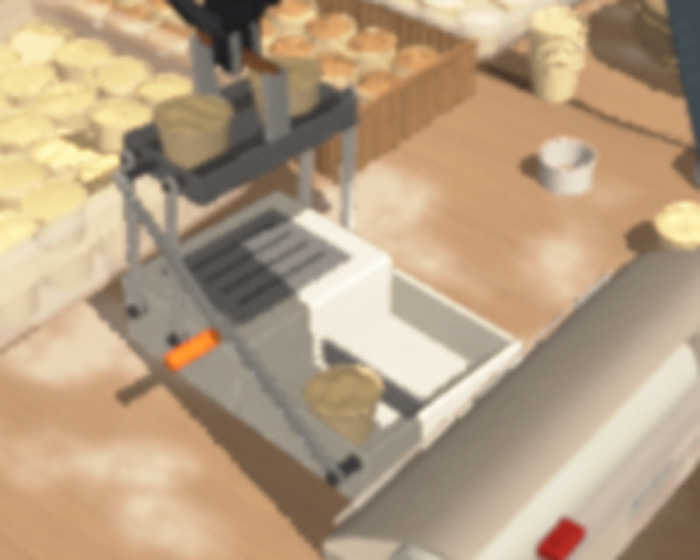

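View pics/wrist3.png

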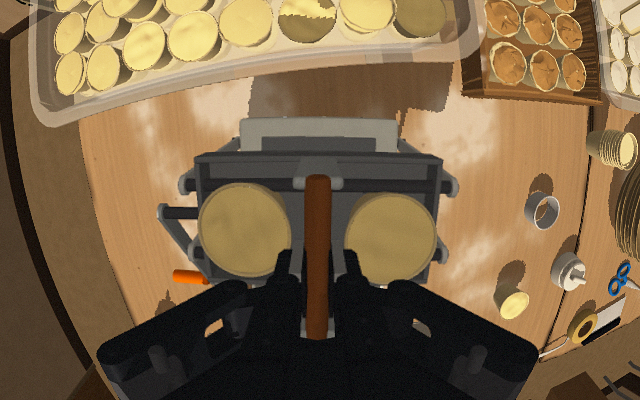

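>>> servo_tool(
  targets=[
    [0,0,0,0,0,0,0.0],
    [0,0,0,0,0,0,0.2],
    [0,0,0,0,0,0,0.2],
    [0,0,0,-15,0,0,0.2],
    [0,0,0,-40,0,0,0.2],
    [0,0,0,-70,0,0,0.2],
    [0,0,0,-85,0,0,0.2],
    [0,0,0,-85,0,0,0.2],
  ],
)

```text
time_s: 7.45
eef_pos: [0.681, 0.0113, 0.3338]
eef_rot: [-0.031, 0.707, -0.028, -0.706]
wrist_force: [0.9, 0.3, -0.5]
opening: 0.604
```

Run:
```python
from h import *
o=state()
print(o['eef_pos'],o['opening'],o['wrist_force'],o['q'].round(2))
for n in('wrist','top'):
    c=ctrl.camera(n); cv2.imwrite(f'pics/{n}4.png',c['pixels'])
b=cv2.imread("pics/top4.png")
cv2.imwrite("pics/t4.png",cv2.resize(b[190:270,340:460],None,fx=6,fy=6,interpolation=cv2.INTER_CUBIC))
b=cv2.imread("pics/wrist4.png")
cv2.imwrite("pics/w4.png",cv2.resize(b[150:350,440:640],None,fx=3,fy=3,interpolation=cv2.INTER_CUBIC))
```

```text
[0.68097292 0.01133298 0.3338085 ] 0.6038819948744467 [ 0.89768712  0.29225998 -0.51234697] [-0.16  0.36  1.18  0.    1.6   1.5 ]
```

View pics/t4.png

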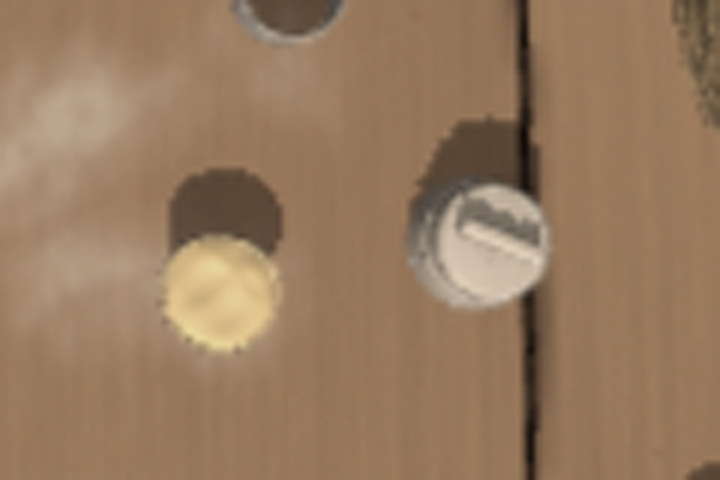

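View pics/wrist4.png

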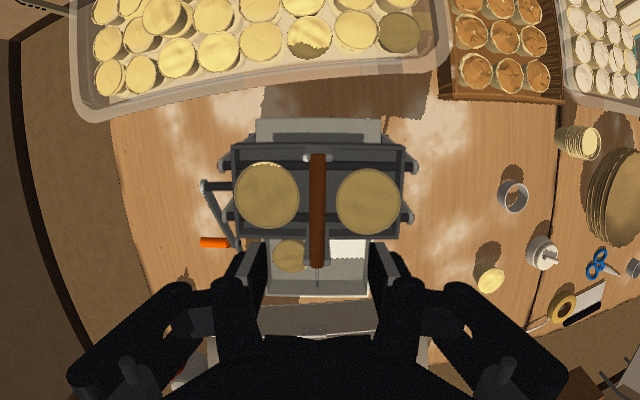

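View pics/top4.png

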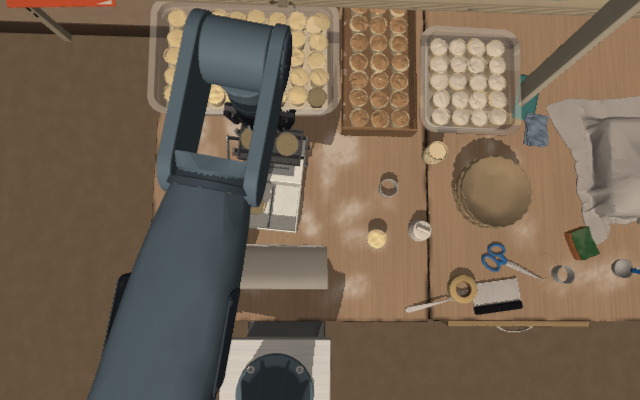

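Run:
```python
from h import *
o=state()
print(rel(o,np.array([.4435,-.2887,.14]),orient(C[2])))
```

```text
(array([-1.572e+00, -1.000e-03,  7.000e-03]), array([190.1, 320. , 209.5]))
```

>>> servo_tool(
  targets=[
    [-0.17,0,0,0,35,15,0.5],
    [-0.35,0,0,5,80,40,1],
    [-0.53,0,0,20,120,70,1],
    [-0.71,0,0,45,160,100,1],
    [-0.89,0,0,75,200,130,1],
    [-1.07,0,0,105,240,155,1],
    [-1.25,0,0,135,275,180,1],
    [-1.43,0,0,155,305,200,1],
  ],
)

```text
time_s: 8.55
eef_pos: [0.4518, -0.2747, 0.1721]
eef_rot: [-0.438, -0.552, -0.446, 0.552]
wrist_force: [1.1, -0.9, -0.4]
opening: 0.997
```

Run:
```python
from h import *
o=state()
print(o['eef_pos'],o['opening'],o['wrist_force'],o['q'].round(2))
print(rel(o,np.array([.4435,-.2887,.11]),orient(C[2])))
```

```text
[ 0.45184082 -0.27467349  0.17209638] 0.9967249965961709 [ 1.07023962 -0.92344301 -0.37005213] [-0.77  0.15  1.77  0.    1.23 -0.55]
(array([-0.136, -0.007,  0.008]), array([62. , -4.6, 15.9]))
```

>>> servo_tool(
  targets=[
    [-0.08,-0.004,0.004,25,-3,9,1],
    [-0.136,-0.007,0.008,50,-4.6,14,1],
    [-0.136,-0.007,0.008,62,-4.6,16,1],
    [-0.136,-0.007,0.008,62,-4.6,16,1],
    [-0.136,-0.007,0.008,62,-4.6,16,1],
    [-0.136,-0.007,0.008,62,-4.6,16,1],
    [-0.136,-0.007,0.008,62,-4.6,16,1],
    [-0.136,-0.007,0.008,62,-4.6,16,1],
  ],
)

```text
time_s: 9.55
eef_pos: [0.4437, -0.2888, 0.1104]
eef_rot: [0.479, 0.521, 0.478, -0.521]
wrist_force: [0.6, 0.2, -0.9]
opening: 0.996
```

Run:
```python
from h import *
o=state()
c=ctrl.camera('wrist'); cv2.imwrite('pics/w5.png',c['pixels'])
print(o['eef_pos'],o['opening'],wproj(o,c,np.array([.4435,-.2887,.043])))
print(rel(o,np.array([.4435,-.2887,.005]),orient(C[2])))
```

```text
[ 0.4436605  -0.28883227  0.11044131] 0.9964499434705186 [316.4802332  212.78210115]
(array([-0.   ,  0.001, -0.001]), array([105.4,  -0.2,  -0.2]))
```

View pics/w5.png

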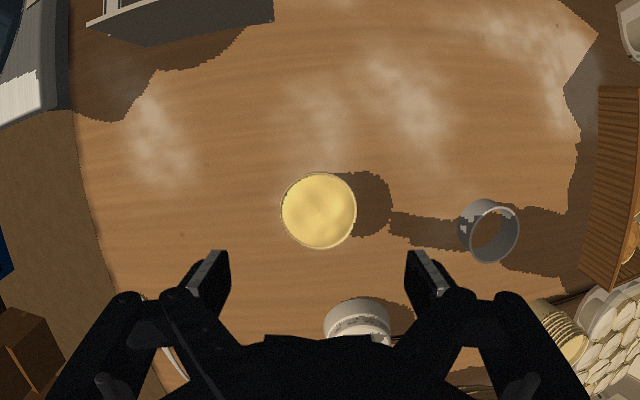

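>>> servo_tool(
  targets=[
    [0,0,0,30,0.5,-1,1],
    [0,0,0,60,0.5,-1,1],
    [0,0,0,90,0.5,-1,1],
    [0,0,0,105,0.5,-1,1],
    [0,0,0,105,0.5,-1,1],
    [0,0,0,105,0.5,-1,-1],
    [0,0,0,105,0.5,-1,-1],
    [0,0,0,105,0.5,-1,-1],
  ],
)

```text
time_s: 10.6
eef_pos: [0.4451, -0.2888, 0.0071]
eef_rot: [-0.48, -0.52, -0.478, 0.521]
wrist_force: [-2.1, 2.0, 7.4]
opening: 0.63
```

Run:
```python
from h import *
o=state()
c=ctrl.camera('wrist'); cv2.imwrite('pics/w6.png',c['pixels'])
print(o['eef_pos'],o['opening'],o['wrist_force'])
print(rel(o,cw((0,-41,140)),orient(C[2])))
```

```text
[ 0.44505254 -0.28878177  0.0071169 ] 0.6302847009267234 [-2.11581518  1.96154191  7.41693083]
(array([-0.   ,  0.002, -0.002]), array([-133.3,   63.4, -276.9]))
```

View pics/w6.png

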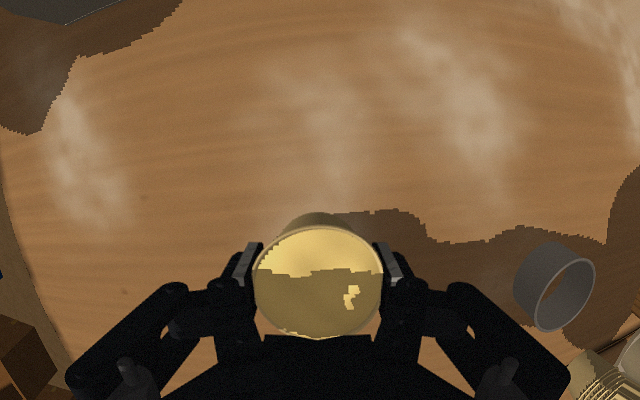

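>>> servo_tool(
  targets=[
    [0,0,0,-15,0,0,-1],
    [0,0,0,-55,0,0,-1],
    [0,0,0,-100,3,-20,-1],
    [0,0,0,-140,12,-50,-1],
    [0,0,0,-170,22,-95,-1],
    [0,0,0,-185,32,-145,-1],
    [0,0,0,-190,43,-195,-1],
    [0,0,0,-190,54,-240,-1],
  ],
)

```text
time_s: 11.65
eef_pos: [0.5195, -0.0521, 0.1992]
eef_rot: [0.481, 0.521, 0.476, -0.52]
wrist_force: [-0.3, -0.0, -1.3]
opening: 0.629
```

Run:
```python
from h import *
o=state()
c=ctrl.camera('wrist'); cv2.imwrite('pics/w7.png',c['pixels'])
print(o['eef_pos'],o['opening'],o['wrist_force'])
print(rel(o,cw((-5,-41,140)),orient(C[2])))
```

```text
[ 0.51945738 -0.05209929  0.19920317] 0.6290213147205769 [-0.27867945 -0.01754061 -1.27747816]
(array([ 0.   ,  0.003, -0.006]), array([ 59.1,   3.4, -35.3]))
```

View pics/w7.png

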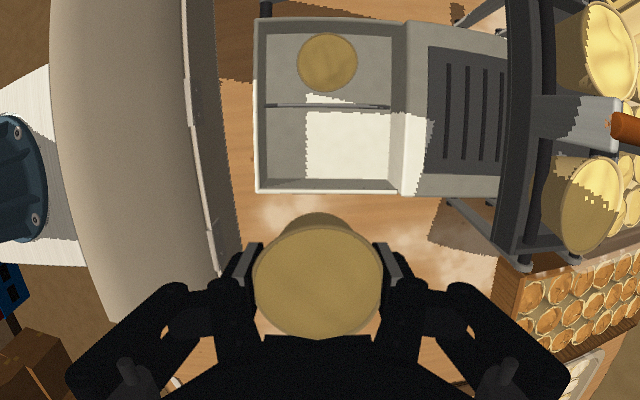

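Run:
```python
from h import *
b=cv2.imread("pics/w7.png")
cv2.imwrite("pics/w7c.png",cv2.resize(b[5:215,230:430],None,fx=3.5,fy=2.8,interpolation=cv2.INTER_CUBIC))
o=state()
from bench import ctrl
c=ctrl.camera('wrist')
for X in [(-70,84,55),(-70,-84,55),(-65,80,55),(-65,-80,55),(65,-80,55),(-65,0,35),(65,0,35),(70,0,66),(70,-84,66)]: print(X,wproj(o,c,cw(X)).round(1))
```

```text
(-70, 84, 55) [249.7  25.6]
(-70, -84, 55) [252.7 200.1]
(-65, 80, 55) [254.9  29.1]
(-65, -80, 55) [257.5 196.1]
(65, -80, 55) [390.9 196.2]
(-65, 0, 35) [258.6 112.5]
(65, 0, 35) [389.9 113.4]
(70, 0, 66) [403.2 114. ]
(70, -84, 66) [398.4 203.4]
```

View pics/w7c.png

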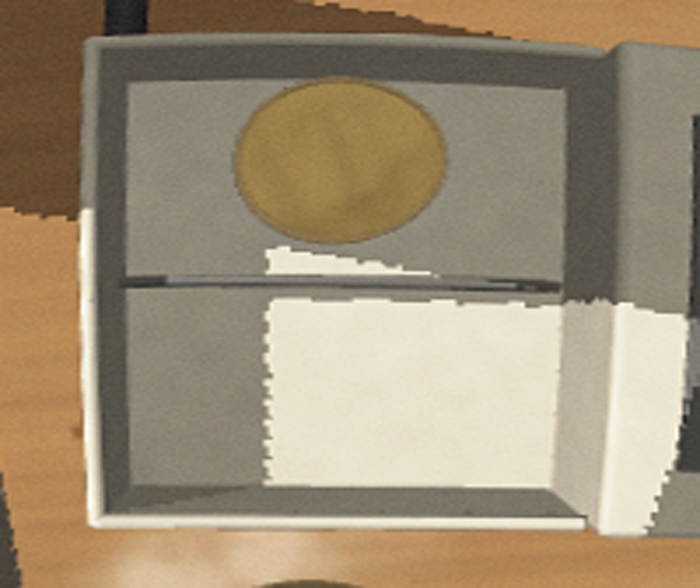

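Run:
```python
from h import *
o=state(); print(o['eef_pos'])
c=ctrl.camera('wrist'); cv2.imwrite('pics/w8.png',c['pixels'])
o2=dict(o); o2['eef_pos']=np.array([0.51945738,-0.05209929,0.19920317])
for X in [(-70,84,55),(-70,-84,55),(-65,0,35),(65,0,35),(70,-84,66)]: print(X,wproj(o2,c,cw(X)).round(1),wproj(o,c,cw(X)).round(1))
b=c['pixels']
cv2.imwrite("pics/w8c.png",cv2.resize(b[5:215,230:430],None,fx=3.5,fy=2.8,interpolation=cv2.INTER_CUBIC))
```

```text
[ 0.51948581 -0.0498619   0.19846423]
(-70, 84, 55) [250.7  20.4] [250.7  22.4]
(-70, -84, 55) [253.  194.8] [253.2 197.2]
(-65, 0, 35) [259.3 107.3] [259.3 109.5]
(65, 0, 35) [390.6 108.6] [390.9 110.8]
(70, -84, 66) [399.2 198.4] [399.4 200.9]
```

View pics/w8c.png

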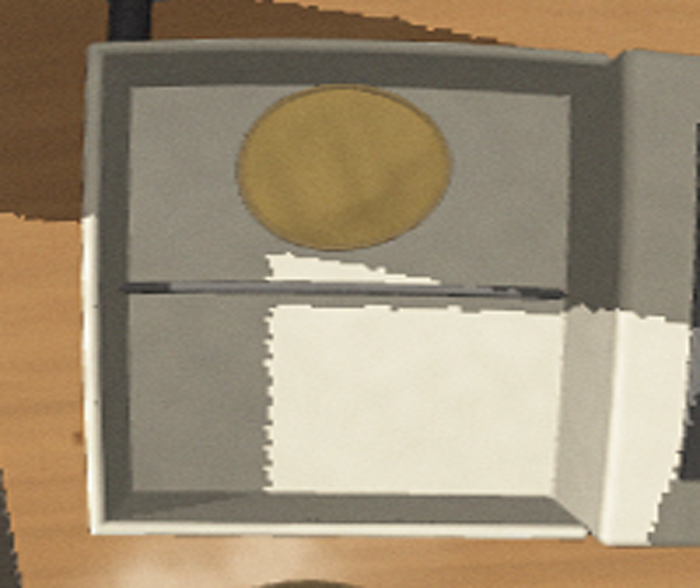

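```bash
sed -i 's/^C=.*/C=[0.5368,0.0246,-0.094]/' h.py
python3 - <<'E'
from h import *
o=state()
print(rel(o,cw((-3,-41,120)),orient(C[2])),rel(o,cw((-3,-41,14)),orient(C[2])))
E
```

```text
(array([ 0.014,  0.003, -0.004]), array([ 78.1,   7.8, -36.8])) (array([ 0.014,  0.003, -0.004]), array([184.1,   7.3, -37.1]))
```

>>> servo_tool(
  targets=[
    [0.014,0.003,-0.004,5,4,-20,-1],
    [0.014,0.003,-0.004,30,7.5,-35,-1],
    [0.014,0.003,-0.004,60,7.5,-37,-1],
    [0.014,0.003,-0.004,85,7.5,-37,-1],
    [0.014,0.003,-0.004,100,7.5,-37,-1],
    [0.014,0.003,-0.004,105,7.5,-37,-1],
    [0.014,0.003,-0.004,105,7.5,-37,-1],
    [0.014,0.003,-0.004,105,7.5,-37,-1],
  ],
)

```text
time_s: 12.8
eef_pos: [0.5306, -0.0162, 0.0941]
eef_rot: [0.477, 0.523, 0.476, -0.522]
wrist_force: [0.9, -0.4, -0.5]
opening: 0.63
```

Run:
```python
from h import *
o=state();print(o['eef_pos'],o['wrist_force'])
for n in ('wrist','side'):
    c=ctrl.camera(n); cv2.imwrite(f'pics/{n}9.png',c['pixels'])
b=cv2.imread('pics/side9.png')
cv2.imwrite("pics/s9.png",cv2.resize(b[130:310,190:390],None,fx=3.2,fy=3.2,interpolation=cv2.INTER_CUBIC))
print(rel(o,cw((-3,-41,14)),orient(C[2])))
```

```text
[ 0.53061071 -0.01616601  0.0941425 ] [ 0.9406861  -0.40722877 -0.5317649 ]
(array([ 0.   , -0.   , -0.002]), array([80.1, -0.8, -0.2]))
```

View pics/wrist9.png

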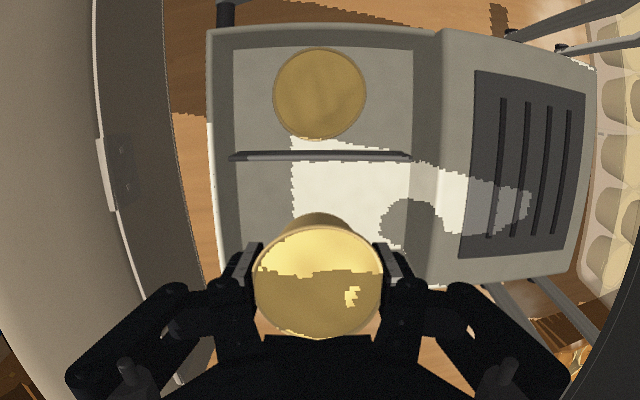

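View pics/s9.png

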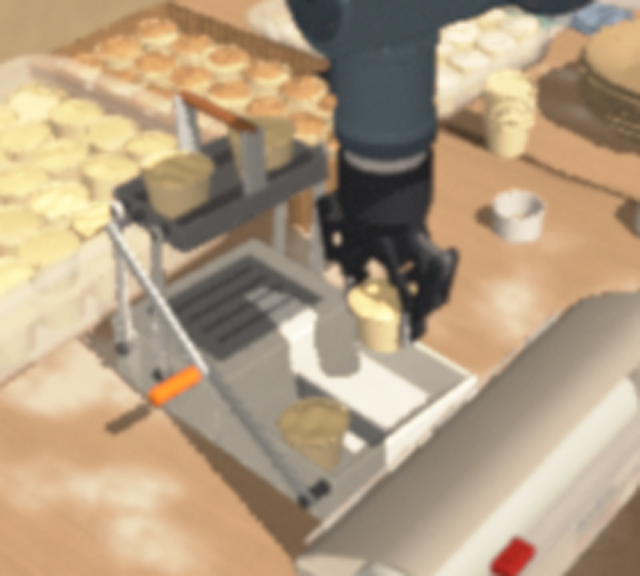

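>>> servo_tool(
  targets=[
    [0,0,0,15,-0.5,0,-1],
    [0,0,0,35,-0.5,0,-1],
    [0,0,0,52,-0.5,0,-1],
    [0,0,0,66,-0.5,0,-1],
    [0,0,0,75,-0.5,0,-1],
    [0,0,0,79,-0.5,0,-1],
    [0,0,0,80.5,-0.5,0,-1],
    [0,0,0,80.5,-0.5,0,-1],
  ],
)

```text
time_s: 13.9
eef_pos: [0.5304, -0.016, 0.0138]
eef_rot: [0.477, 0.523, 0.475, -0.522]
wrist_force: [-0.3, 0.9, 0.8]
opening: 0.627
```

Run:
```python
from h import *
o=state();print(o['eef_pos'],o['wrist_force'],o['opening'])
for n in ('wrist','side'):
    c=ctrl.camera(n); cv2.imwrite(f'pics/{n}10.png',c['pixels'])
b=cv2.imread('pics/side10.png')
cv2.imwrite("pics/s10.png",cv2.resize(b[180:310,230:370],None,fx=4,fy=4,interpolation=cv2.INTER_CUBIC))
```

```text
[ 0.53043182 -0.01599791  0.01380461] [-0.27855656  0.9245863   0.83424936] 0.6272483592261165
```

View pics/wrist10.png

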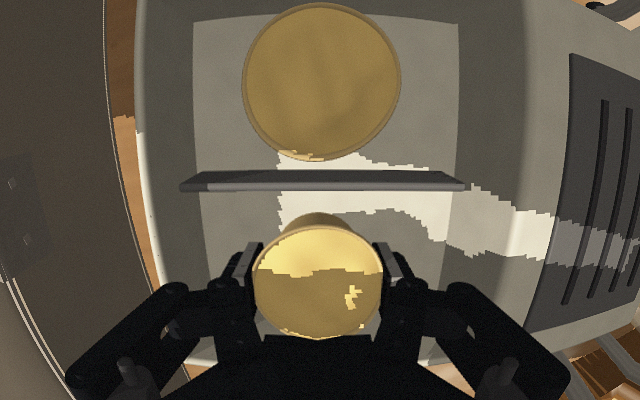

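View pics/s10.png

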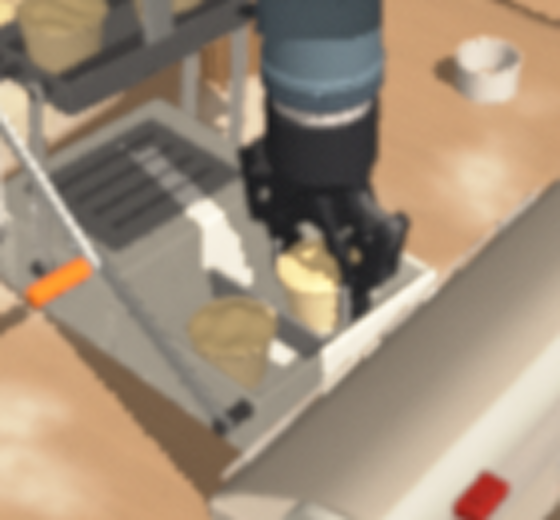

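>>> servo_tool(
  targets=[
    [0,0,0,0.8,0,0,-1],
    [0,0,0,0.8,0,0,0.35],
    [0,0,0,0.8,0,0,0.6],
    [0,0,0,0.8,0,0,0.65],
    [0,0,0,0.8,0,0,0.65],
    [0,0,0,-20,0,0,0.65],
    [0,0,0,-55,0,0,0.65],
    [0,0,0,-100,0,0,0.65],
  ],
)

```text
time_s: 15.0
eef_pos: [0.5292, -0.0158, 0.114]
eef_rot: [0.476, 0.523, 0.476, -0.523]
wrist_force: [0.5, -0.2, -0.3]
opening: 0.82
```

Run:
```python
from h import *
o=state();print(o['eef_pos'],o['wrist_force'],o['opening'],o['q'].round(2))
for n in ('wrist','side'):
    c=ctrl.camera(n); cv2.imwrite(f'pics/{n}11.png',c['pixels'])
b=cv2.imread('pics/side11.png')
cv2.imwrite("pics/s11.png",cv2.resize(b[150:310,210:370],None,fx=3.5,fy=3.5,interpolation=cv2.INTER_CUBIC))
print(rel(o,cw((52,146,200)),orient(C[2])))
```

```text
[ 0.5292492  -0.01577795  0.11400497] [ 0.52769033 -0.1936428  -0.30140631] 0.82019691794675 [-0.25  0.22  1.82  0.    1.1  -0.16]
(array([ 0., -0., -0.]), array([ -85.9,   55.8, -186.9]))
```

View pics/wrist11.png

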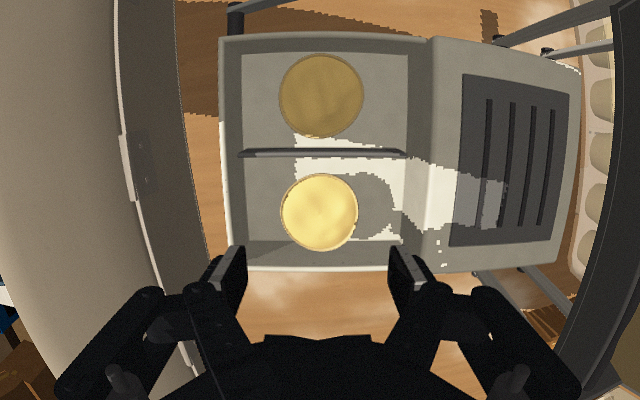

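View pics/s11.png

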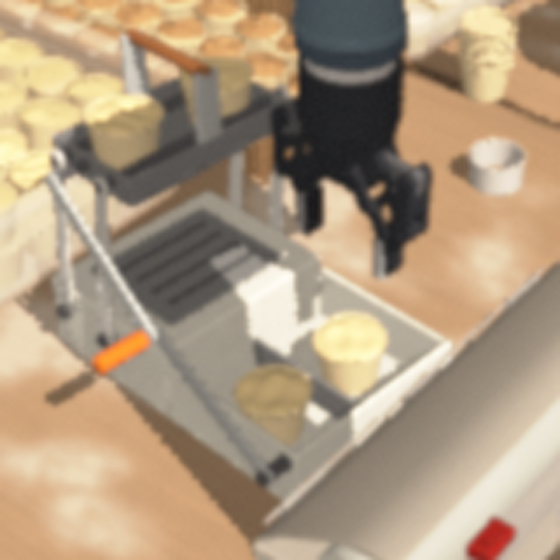

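>>> servo_tool(
  targets=[
    [0,0,0,-20,0,-15,0],
    [0,0,0,-45,0,-50,0],
    [0,0,0,-65,0,-95,0],
    [0,0,0,-75,10,-140,0],
    [0,0,0,-80,25,-170,0],
    [0,0,0,-80,42,-187,0],
    [0,0,0,-80,52,-187,0],
    [0,0,0,-80,52,-187,0],
  ],
)

```text
time_s: 16.1
eef_pos: [0.6021, 0.1639, 0.1986]
eef_rot: [0.479, 0.525, 0.473, -0.521]
wrist_force: [-0.7, 0.4, 0.4]
opening: 0.501
```

Run:
```python
from h import *
o=state();print(o['eef_pos'],o['wrist_force'],o['opening'],o['q'].round(2))
for n in ('wrist','side'):
    c=ctrl.camera(n); cv2.imwrite(f'pics/{n}12.png',c['pixels'])
    if n=='wrist': print(wproj(o,c,cw((52,118,111))),wproj(o,c,cw((52,160,111))))
b=cv2.imread('pics/side12.png')
cv2.imwrite("pics/s12.png",cv2.resize(b[130:290,170:370],None,fx=3.5,fy=3.5,interpolation=cv2.INTER_CUBIC))
```

```text
[0.60212868 0.16388738 0.19859679] [-0.66871843  0.40536909  0.36133457] 0.5012967060759005 [ 0.08  0.31  1.52 -0.    1.3   0.17]
[315.6891759  236.30848861] [315.61319422 185.43328019]
```

View pics/wrist12.png

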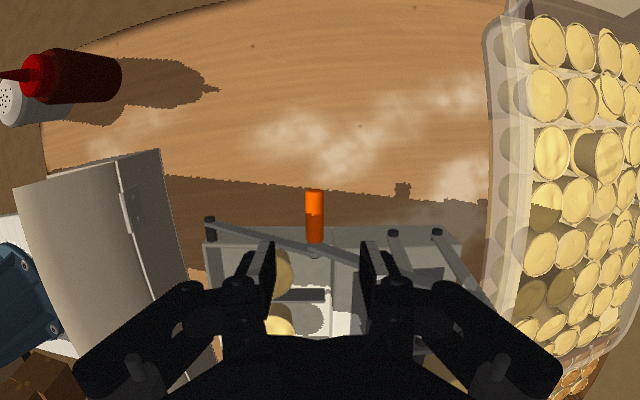

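View pics/s12.png

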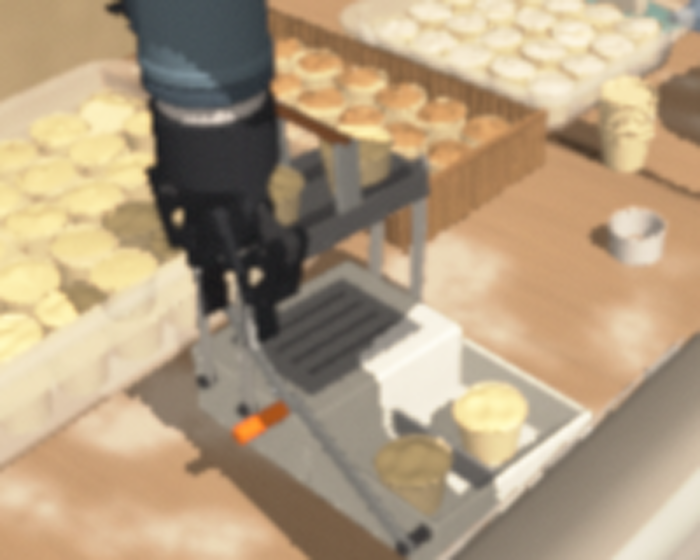

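>>> servo_tool(
  targets=[
    [0,0,0,25,0,4,0],
    [0,0,0,55,0,4,0],
    [0,0,0,85,0,4,0],
    [0,0,0,102,0,4,0],
    [0,0,0,106,0,4,0],
    [0,0,0,106,0,4,-1],
    [0,0,0,106,0,4,-1],
    [0,0,0,106,0,4,-1],
  ],
)

```text
time_s: 17.2
eef_pos: [0.601, 0.1596, 0.0936]
eef_rot: [0.479, 0.524, 0.473, -0.522]
wrist_force: [-7.0, -0.5, 3.7]
opening: 0.14
```

Run:
```python
from h import *
o=state();print(o['eef_pos'],o['wrist_force'],o['opening'],o['q'].round(2))
for n in ('wrist','side'):
    c=ctrl.camera(n); cv2.imwrite(f'pics/{n}13.png',c['pixels'])
b=cv2.imread('pics/side13.png')
cv2.imwrite("pics/s13.png",cv2.resize(b[130:290,170:370],None,fx=3.5,fy=3.5,interpolation=cv2.INTER_CUBIC))
r,p=RT(o)
for ph in range(30,86,5):
    a=np.radians(ph); a0=np.arctan2(66,112); d=130*np.array([np.cos(a)-np.cos(a0),0,np.sin(a)-np.sin(a0)])
    print(ph,(r.inv().apply(cw(d)-cw((0,0,0)))*1000).round(1))
```

```text
[0.60104327 0.15962514 0.09359354] [-7.02619575 -0.51509821  3.74160615] 0.14032760292815133 [ 0.07  0.43  1.59 -0.    1.12  0.17]
30 [ 1.   0.6 -0. ]
35 [-8.6 -5.4  0. ]
40 [-17.7 -12.3   0. ]
45 [-26.1 -19.9   0.1]
50 [-33.8 -28.2   0.1]
55 [-40.8 -37.1   0.1]
60 [-47.  -46.6   0.1]
65 [-52.3 -56.6   0.1]
70 [-56.7 -67.1   0.1]
75 [-60.2 -77.9   0.1]
80 [-62.7 -88.9   0.1]
85 [-6.430e+01 -1.002e+02  1.000e-01]
```

View pics/wrist13.png

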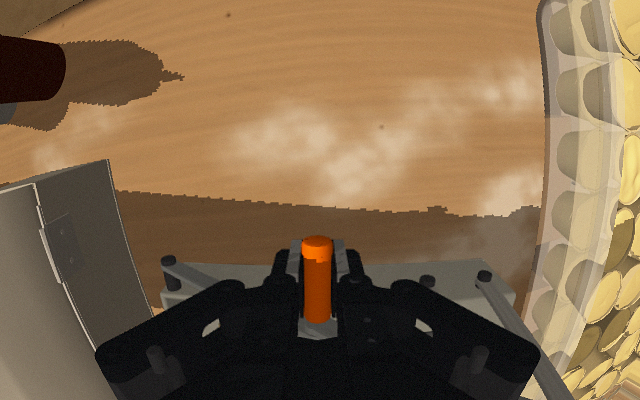

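View pics/s13.png

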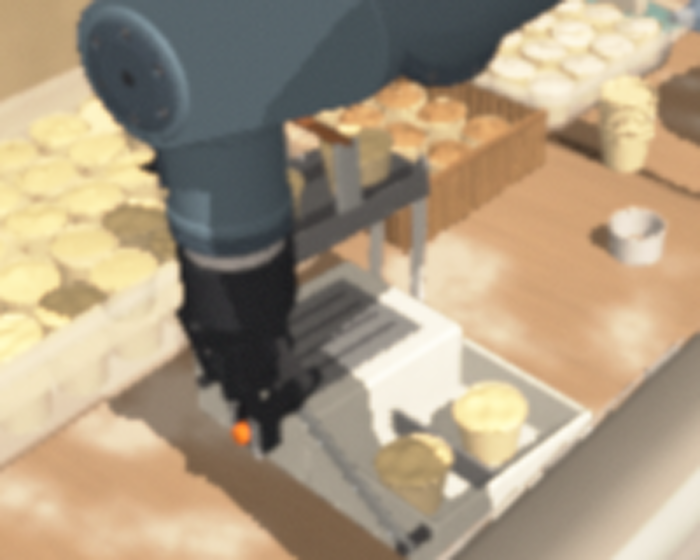

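>>> servo_tool(
  targets=[
    [0,0,0,-5,-3,0,-1],
    [0,0,0,-12,-7.5,0,-1],
    [0,0,0,-20,-14,0,-1],
    [0,0,0,-29,-23,0,-1],
    [0,0,0,-37,-32,0,-1],
    [0,0,0,-44,-41.5,0,-1],
    [0,0,0,-50,-51.5,0,-1],
    [0,0,0,-53.5,-59,0,-1],
  ],
)

```text
time_s: 18.3
eef_pos: [0.5437, 0.165, 0.149]
eef_rot: [0.48, 0.526, 0.472, -0.52]
wrist_force: [5.9, -4.0, -1.8]
opening: 0.138
```

Run:
```python
from h import *
o=state();print(o['eef_pos'],o['wrist_force'],o['opening'],o['q'].round(2))
for n in ('wrist','side'):
    c=ctrl.camera(n); cv2.imwrite(f'pics/{n}14.png',c['pixels'])
b=cv2.imread('pics/side14.png')
cv2.imwrite("pics/s14.png",cv2.resize(b[130:290,170:370],None,fx=3.5,fy=3.5,interpolation=cv2.INTER_CUBIC))
```

```text
[0.54367462 0.16499582 0.14896135] [ 5.94929914 -3.96154351 -1.79532954] 0.13820489073263564 [ 0.09  0.24  1.71 -0.01  1.18  0.18]
```

View pics/wrist14.png

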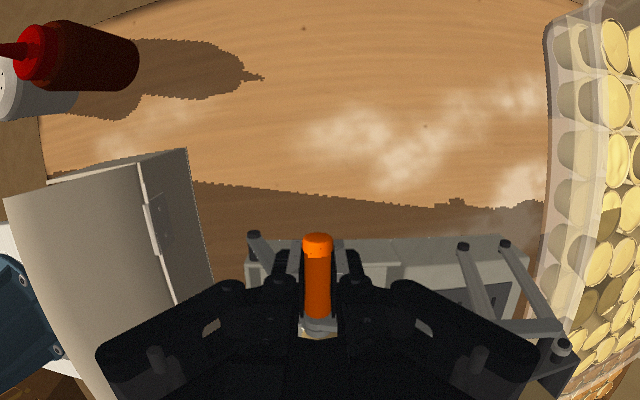

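View pics/s14.png

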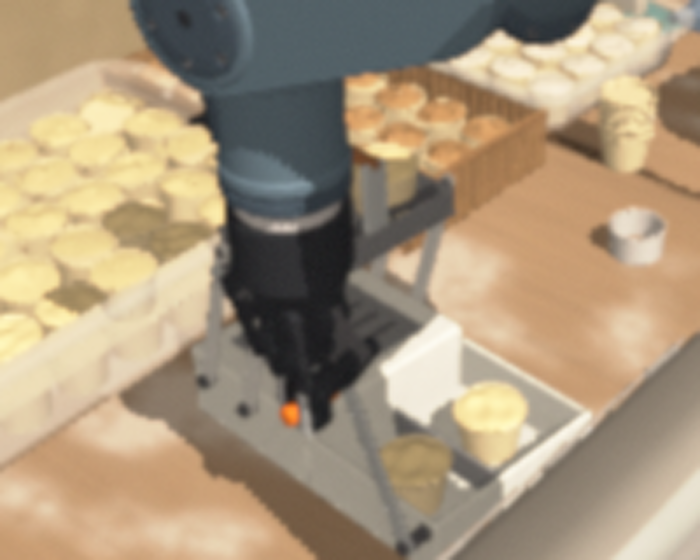

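>>> servo_tool(
  targets=[
    [0,0,0,0,0,0,-0.4],
    [0,0,0,0,0,0,0],
    [0,0,0,0,0,0,0],
    [0,0,0,-15,0,0,0],
    [0,0,0,-50,0,0,0],
    [0,0,0,-100,0,0,0],
    [0,0,0,-150,0,0,0],
    [0,0,0,-195,0,0,0],
  ],
)

```text
time_s: 19.4
eef_pos: [0.5405, 0.1659, 0.3474]
eef_rot: [0.48, 0.526, 0.472, -0.52]
wrist_force: [0.5, -0.6, -0.1]
opening: 0.501
```

Run:
```python
from h import *
o=state();print(o['eef_pos'],o['wrist_force'],o['opening'],o['q'].round(2))
for n in ('wrist','side'):
    c=ctrl.camera(n); cv2.imwrite(f'pics/{n}15.png',c['pixels'])
b=cv2.imread('pics/side15.png')
cv2.imwrite("pics/s15.png",cv2.resize(b[130:290,170:370],None,fx=3.5,fy=3.5,interpolation=cv2.INTER_CUBIC))
print(rel(o,cw((113,0,330)),orient(C[2]-np.pi/2)))
# handle ends vs q in side cam
for q in (.9,1,1.05,1.1,1.15,1.2):
    h=np.array([10,0,143])+dq_(q); print(q,h.round(),[proj('side',cw(h+[s,0,0])).round(1) for s in(38,-38)])
```

```text
[0.54046944 0.16586889 0.34736888] [ 0.45708529 -0.61212915 -0.09181971] 0.500735866374393 [ 0.09  0.08  1.49 -0.    1.56  0.18]
(array([ 1.571, -0.01 , -0.013]), array([ 19.5, 122.3, 141. ]))
0.9 [ 86.   0. 249.] [array([262.6, 170.9]), array([283. , 181.7])]
1 [100.   0. 255.] [array([258.9, 166.9]), array([279.1, 177.5])]
1.05 [107.   0. 258.] [array([257.1, 165. ]), array([277.2, 175.5])]
1.1 [114.   0. 260.] [array([255.2, 163.3]), array([275.2, 173.7])]
1.15 [121.   0. 262.] [array([253.3, 161.7]), array([273.2, 172. ])]
1.2 [128.   0. 264.] [array([251.4, 160.2]), array([271.1, 170.4])]
```

View pics/wrist15.png

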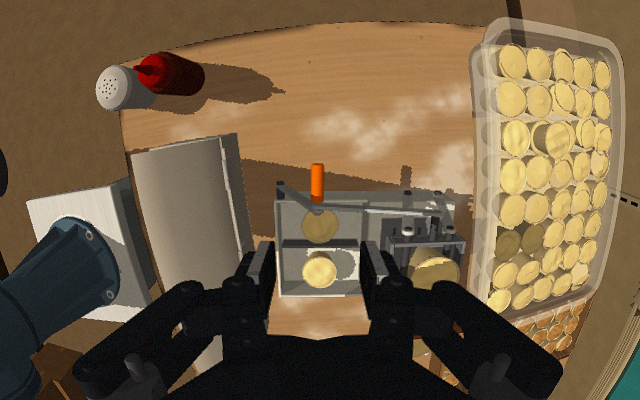

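View pics/s15.png

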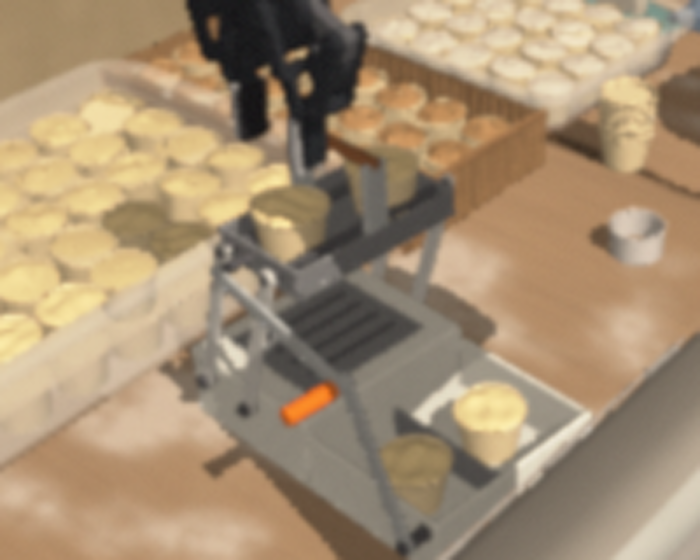

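Run:
```python
from h import *
o=state()
P0=np.array([0.54601615,0.02403682,0.12319712]); T=P0+cw(dq_(1.0))-cw((0,0,0)); print(T, T-cw([100,0,230]))
print(rel(o,T+[0,0,.085],orient(C[2]-np.pi/2)))
```

```text
[0.63544098 0.01560604 0.2355293 ] [-0.00091755  0.0003922   0.0055293 ]
(array([ 1.571, -0.019, -0.019]), array([ 34.1, 105.4, 141.2]))
```

>>> servo_tool(
  targets=[
    [0.18,0,0,0,12,15,0.2],
    [0.36,0,0,2,26,35,0.2],
    [0.54,-0.005,-0.005,5,42,57,0.2],
    [0.72,-0.01,-0.01,10,58,80,0.2],
    [0.9,-0.01,-0.01,15,74,100,0.2],
    [1.08,-0.015,-0.015,20,90,120,0.2],
    [1.26,-0.02,-0.02,25,100,135,0.2],
    [1.44,-0.02,-0.02,30,105,141,0.2],
  ],
)

```text
time_s: 20.5
eef_pos: [0.6351, 0.0148, 0.3243]
eef_rot: [-0.011, -0.706, -0.01, 0.708]
wrist_force: [-1.0, -0.6, 0.4]
opening: 0.603
```

Run:
```python
from h import *
o=state();print(o['eef_pos'],o['opening'],o['q'].round(2))
P0=np.array([0.54601615,0.02403682,0.12319712]); T=P0+cw(dq_(1.0))-cw((0,0,0))
print(rel(o,T+[0,0,.085],orient(C[2]-np.pi/2)))
```

```text
[0.63512468 0.0148378  0.32426226] 0.6032100766021037 [-0.16  0.26  1.33 -0.    1.56  1.38]
(array([ 0.124,  0.002, -0.002]), array([ 3.7, -0.8, -0.3]))
```

>>> servo_tool(
  targets=[
    [0.124,0.002,-0.002,3,-1,0,0.2],
    [0.124,0.002,-0.002,3,-1,0,0.2],
    [0.124,0.002,-0.002,3,-1,0,0.2],
    [0.124,0.002,-0.002,3,-1,0,0.2],
    [0.124,0.002,-0.002,3,-1,0,0.2],
    [0.124,0.002,-0.002,3,-1,0,0.2],
    [0.124,0.002,-0.002,3,-1,0,0.2],
    [0.124,0.002,-0.002,3,-1,0,0.2],
  ],
)

```text
time_s: 21.5
eef_pos: [0.6351, 0.0159, 0.3213]
eef_rot: [0.033, -0.706, 0.033, 0.706]
wrist_force: [-0.7, 0.7, 0.1]
opening: 0.596
```

Run:
```python
from h import *
o=state();print(o['eef_pos'],o['opening'])
c=ctrl.camera('wrist'); cv2.imwrite('pics/w16.png',c['pixels'])
for q in (.95,1,1.05):
    h=np.array([10,0,143])+dq_(q); print(q,[wproj(o,c,cw(h+[s,0,0])).round(1) for s in(38,-38)])
P0=np.array([0.54601615,0.02403682,0.12319712]); T=P0+cw(dq_(1.0))-cw((0,0,0))
print(rel(o,T,orient(C[2]-np.pi/2)))
```

```text
[0.63508631 0.01588422 0.3213063 ] 0.5956804340432256
0.95 [array([317. , 169.3]), array([317. , 267.1])]
1 [array([317. , 160.2]), array([317. , 261.1])]
1.05 [array([317. , 150.5]), array([317. , 254.4])]
(array([0., 0., 0.]), array([85.8,  0.3, -0.4]))
```

View pics/w16.png

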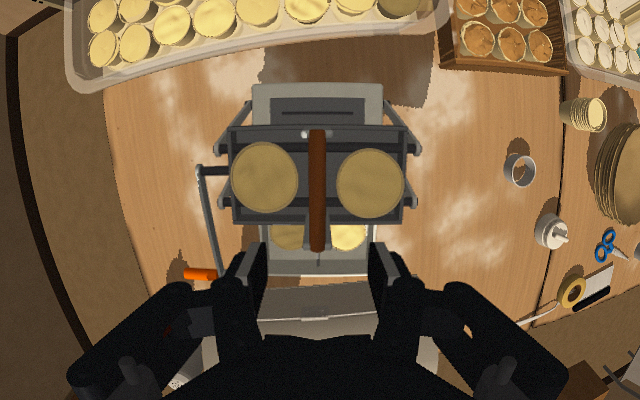

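Run:
```python
from h import *
o=state()
P0=np.array([0.54601615,0.02403682,0.12319712])
for q in (1.05,1.08):
    T=P0+cw(dq_(q))-cw((0,0,0)); print(rel(o,T,orient(C[2]-np.pi/2)))
```

```text
(array([0., 0., 0.]), array([83. ,  0.2, -7.4]))
(array([0., 0., 0.]), array([ 81.5,   0.2, -11.7]))
```

>>> servo_tool(
  targets=[
    [0,0,0,25,0,-9,0.2],
    [0,0,0,50,0,-9,0.2],
    [0,0,0,72,0,-9,0.2],
    [0,0,0,81,0,-9,0.2],
    [0,0,0,81,0,-9,0.2],
    [0,0,0,81,0,-9,-1],
    [0,0,0,81,0,-9,-1],
    [0,0,0,81,0,-9,-1],
  ],
)

```text
time_s: 22.55
eef_pos: [0.6446, 0.0152, 0.2416]
eef_rot: [-0.033, 0.707, -0.033, -0.706]
wrist_force: [-0.3, 0.8, 4.2]
opening: 0.116
```

Run:
```python
from h import *
o=state();print(o['eef_pos'],o['wrist_force'],o['opening'])
for n in ('wrist','side'):
    c=ctrl.camera(n); cv2.imwrite(f'pics/{n}17.png',c['pixels'])
b=cv2.imread('pics/side17.png')
cv2.imwrite("pics/s17.png",cv2.resize(b[110:290,190:370],None,fx=3.5,fy=3.3,interpolation=cv2.INTER_CUBIC))
```

```text
[0.64457589 0.01520138 0.24158894] [-0.28696481  0.75270169  4.22631902] 0.11587032499040618
```

View pics/wrist17.png

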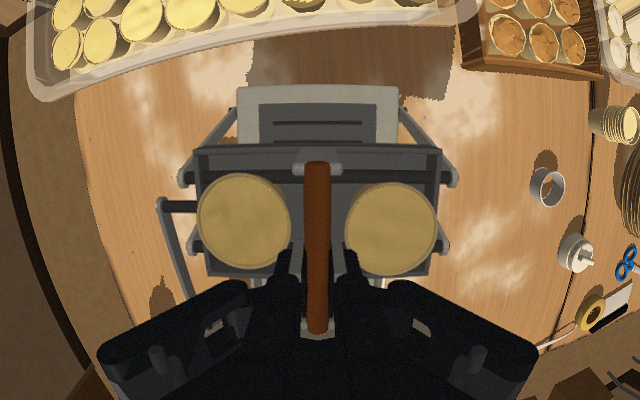

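View pics/s17.png

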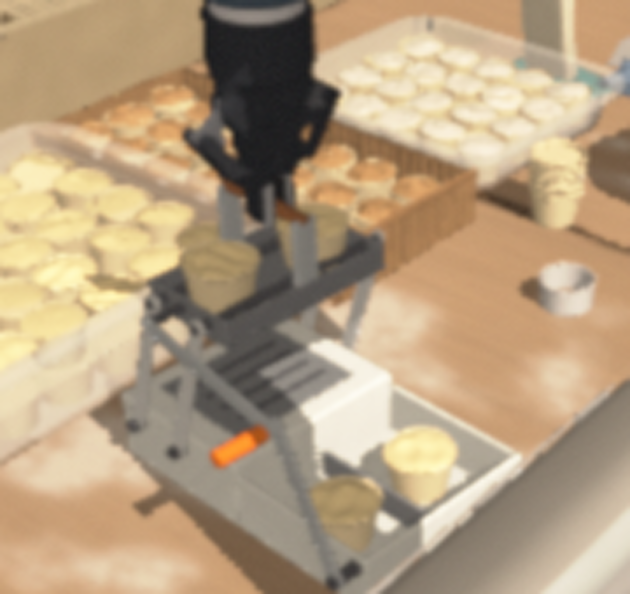

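Run:
```python
from h import *
o=state();r,p=RT(o)
for q in np.arange(1.1,-.01,-.1).tolist()+[0]:
    X=cw(dq_(q)-dq_(1.10))-cw((0,0,0)); print(round(q,2),(r.inv().apply(X)*1000).round(1))
```

```text
1.1 [0. 0. 0.]
1.0 [ 5.1 -0.  14.1]
0.9 [11.5 -0.  27.6]
0.8 [19.3 -0.  40.5]
0.7 [28.3 -0.  52.5]
0.6 [38.4 -0.  63.5]
0.5 [49.7  0.  73.4]
0.4 [61.8  0.  82.2]
0.3 [74.8  0.  89.8]
0.2 [88.4  0.  96. ]
0.1 [102.6   0.  100.8]
-0.0 [117.2   0.  104.1]
0 [117.2   0.  104.1]
```

>>> servo_tool(
  targets=[
    [0,0,0,1.5,0,5,-1],
    [0,0,0,5,0,14,-1],
    [0,0,0,9.5,0,24,-1],
    [0,0,0,15,0,34,-1],
    [0,0,0,21.5,0,44,-1],
    [0,0,0,28.5,0,52.5,-1],
    [0,0,0,36,0,61,-1],
    [0,0,0,42,0,67,-1],
  ],
)

```text
time_s: 23.65
eef_pos: [0.5768, 0.0215, 0.1988]
eef_rot: [-0.033, 0.706, -0.033, -0.706]
wrist_force: [-0.3, 0.1, 4.0]
opening: 0.116
```

Run:
```python
from h import *
o=state();print(o['eef_pos'],o['wrist_force'],o['opening'],hq(o['eef_pos']+cw((5,0,0))-cw((0,0,0))))
for n in ('wrist','side'):
    c=ctrl.camera(n); cv2.imwrite(f'pics/{n}18.png',c['pixels'])
b=cv2.imread('pics/side18.png')
cv2.imwrite("pics/s18.png",cv2.resize(b[110:290,190:370],None,fx=3.5,fy=3.3,interpolation=cv2.INTER_CUBIC))
r,p=RT(o); st=np.array([0.64457589,0.01520138,0.24158894])
for q in [.5,.4,.3,.2,.15,.1,.05,0]:
    X=st+cw(dq_(q)-dq_(1.10))-cw((0,0,0))-p; print(round(q,2),(r.inv().apply(X)*1000).round(1))
```

```text
[0.57675158 0.02147997 0.19876923] [-0.25228209  0.08042748  3.97750796] 0.11600149759204112 (np.float64(0.5628416615841086), np.float64(151.13949933619367))
0.5 [ 7.  -0.1  5.2]
0.4 [19.1 -0.1 14. ]
0.3 [32.1 -0.1 21.5]
0.2 [45.8 -0.1 27.7]
0.15 [52.8 -0.1 30.3]
0.1 [60.  -0.1 32.5]
0.05 [67.2 -0.1 34.3]
0 [74.6 -0.1 35.8]
```

View pics/wrist18.png

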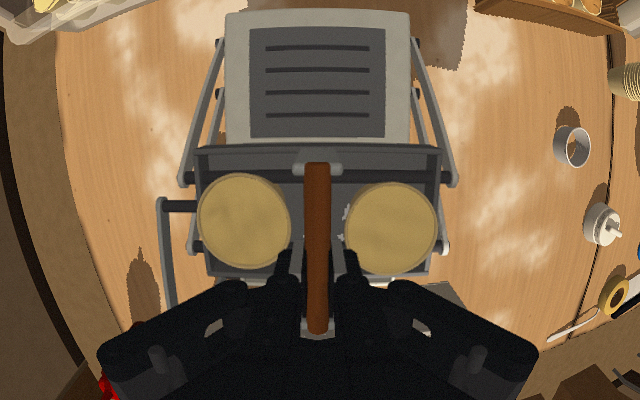

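View pics/s18.png

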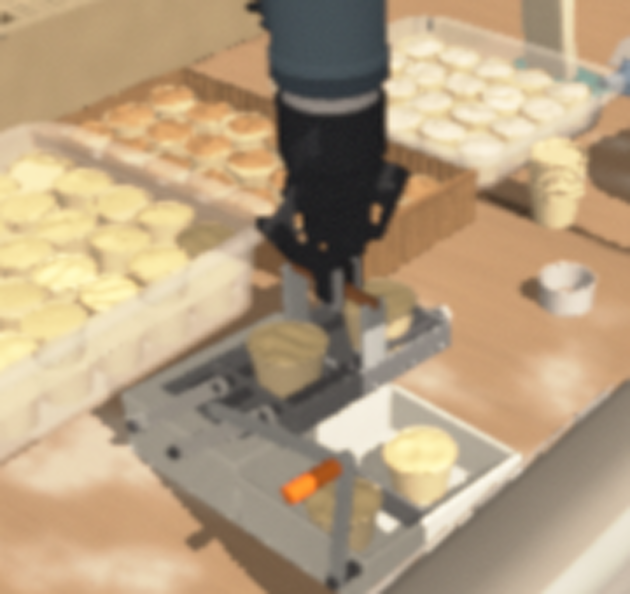

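>>> servo_tool(
  targets=[
    [0,0,0,4,0,3,-1],
    [0,0,0,13,0,10,-1],
    [0,0,0,24,0,17,-1],
    [0,0,0,35,0,23,-1],
    [0,0,0,45,0,27.5,-1],
    [0,0,0,54,0,30.5,-1],
    [0,0,0,62,0,33,-1],
    [0,0,0,68,0,34.5,-1],
  ],
)

```text
time_s: 24.75
eef_pos: [0.5412, 0.0248, 0.1292]
eef_rot: [0.033, -0.705, 0.033, 0.707]
wrist_force: [-0.4, -1.6, 1.2]
opening: 0.113
```

Run:
```python
from h import *
o=state();print(o['eef_pos'],o['wrist_force'],o['opening'],hq(o['eef_pos']+cw((5,0,0))-cw((0,0,0))))
```

```text
[0.54118872 0.02475764 0.12922558] [-0.4146921  -1.58444897  1.19438268] 0.11339755879789 (np.float64(0.03946220587518251), np.float64(151.03991869353723))
```

>>> servo_tool(
  targets=[
    [0,0,0,2,0,0.5,-1],
    [0,0,0,4,0,1,-1],
    [0,0,0,6,0,1.3,-1],
    [0,0,0,7,0,1.3,-1],
    [0,0,0,8,0,1.3,-1],
    [0,0,0,9,0,1.3,-1],
    [0,0,0,9,0,1.3,-1],
    [0,0,0,9,0,1.3,-1],
  ],
)

```text
time_s: 25.75
eef_pos: [0.5403, 0.0249, 0.1232]
eef_rot: [0.033, -0.706, 0.033, 0.707]
wrist_force: [-10.9, -0.4, 22.1]
opening: 0.114
```

Run:
```python
from h import *
o=state();print(o['eef_pos'],o['wrist_force'],o['opening'],hq(o['eef_pos']+cw((5,0,0))-cw((0,0,0))))
for n in ('wrist','side'):
    c=ctrl.camera(n); cv2.imwrite(f'pics/{n}19.png',c['pixels'])
b=cv2.imread('pics/side19.png')
cv2.imwrite("pics/s19.png",cv2.resize(b[110:290,190:370],None,fx=3.5,fy=3.3,interpolation=cv2.INTER_CUBIC))
```

```text
[0.54030453 0.02485275 0.12320286] [-10.85939777  -0.40988403  22.13862448] 0.11403634772512355 (np.float64(-0.0008411885056542889), np.float64(150.75245588733767))
```

View pics/s19.png

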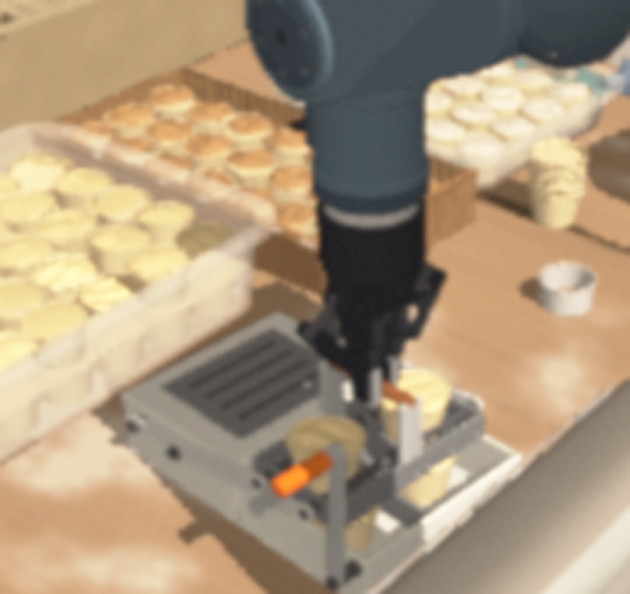

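>>> servo_tool(
  targets=[
    [0,0,0,1,0,0,-1],
    [0,0,0,0,0,0,-0.4],
    [0,0,0,0,0,0,0.2],
    [0,0,0,0,0,0,0.2],
    [0,0,0,0,0,0,0.2],
    [0,0,0,-20,0,0,0.2],
    [0,0,0,-60,0,0,0.2],
    [0,0,0,-110,0,0,0.2],
  ],
)

```text
time_s: 26.85
eef_pos: [0.5396, 0.025, 0.2331]
eef_rot: [0.033, -0.705, 0.033, 0.708]
wrist_force: [0.8, 1.1, 0.3]
opening: 0.599
```

>>> servo_tool(
  targets=[
    [0,0,0,-30,0,20,0.2],
    [0,0,0,-60,10,40,0.2],
    [0,0,0,-80,40,40,0.2],
    [0,0,0,-90,80,40,0.2],
    [0,0,0,-90,130,40,0.2],
    [0,0,0,-90,180,40,0.2],
    [0,0,0,-90,200,40,0.2],
    [0,0,0,-90,200,40,0.2],
  ],
)

```text
time_s: 27.85
eef_pos: [0.4814, -0.1712, 0.323]
eef_rot: [0.034, -0.704, 0.033, 0.708]
wrist_force: [-0.7, -0.2, -0.9]
opening: 0.603
```

Run:
```python
from h import *
o=state();print(o['time_s'],o['eef_pos'],o['wrist_force'],o['opening'])
for n in ('wrist','side','top'):
    c=ctrl.camera(n); cv2.imwrite(f'pics/{n}20.png',c['pixels'])
b=cv2.imread('pics/side20.png')
cv2.imwrite("pics/s20.png",cv2.resize(b[170:300,210:350],None,fx=4,fy=4,interpolation=cv2.INTER_CUBIC))
b=cv2.imread('pics/top20.png')
cv2.imwrite("pics/t20.png",cv2.resize(b[120:300,180:340],None,fx=3.3,fy=3.3,interpolation=cv2.INTER_CUBIC))
```

```text
27.85 [ 0.48137746 -0.17124963  0.32298398] [-0.70668612 -0.20763697 -0.92552019] 0.6029044635735795
```

View pics/s20.png

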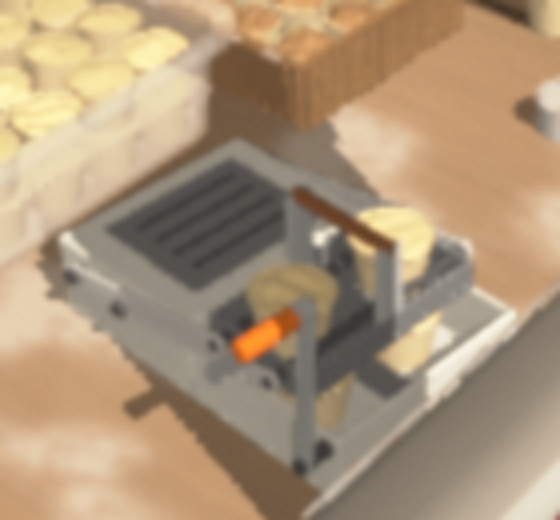

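View pics/t20.png

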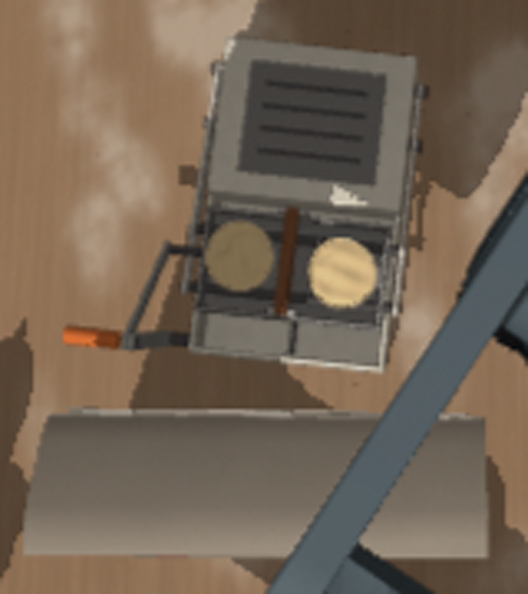

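View pics/wrist20.png

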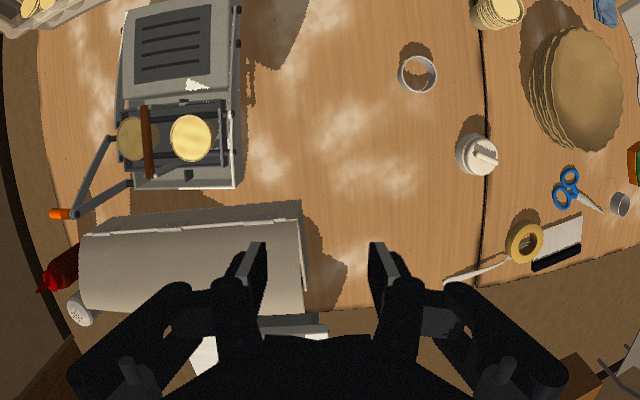

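```bash
python3 -c "
from bench import ctrl
print(ctrl.hand_in())"
```

```text
the job is handed in; nothing more can be done
None
```

The loose cup is packed in the right-hand bay, the tray is back home over the cups, and the job is handed in at about 28 s of the 72 s allowed. `hand_in()` gives no verdict, so what follows is from my own checks.

What I did, in order:
- **Raising:** I lifted the tray by its handle to an arm angle of about 1.31 rad. The side view showed the stay straight and the knob where it should be when locked, so I let go.
- **Packing the cup:** I set the cup upright in the right-hand bay, gripping it with the fingers closing along the carrier's x, and released it there.
- **Unlocking:** I lifted the knob about 55 mm along its circle and let go. The stay stayed folded upward and the tray held at about 1.1 rad.
- **Lowering:** I swung the tray down by its handle slowly, pressed it home with about 22 N, released it and backed away.

My last checks:
- **Tray:** the handle's height when pressed home matched its starting height to within 0.1 mm. In the final top view the handle and knob were back at their starting pixels.
- **Cups:** both tray cups stood upright. Two upright cups showed in the bays in the side view, partly hidden by the tray.
- **Bystanders and robot:** the timer and ring cutter looked undisturbed, and the gripper was open and clear of everything.

Two readings disagreed slightly. My first fit of the carrier's position was off by about 2–3 mm and 0.01 rad, and I corrected it from the wrist picture. The knob was about 4 mm off its predicted y, and I adjusted for that before gripping it.

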